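# Set up a hand bridge over a wet ink drawing

### The arm

A 7-joint arm with a two-finger parallel gripper is mounted at the origin on a cart in front of the work surface, level with it; the furniture and walls round the work are solid. World frame = base frame: x ahead of the robot, y to its left, z up, the work surface at z = 0. Lengths are in m, angles in rad, forces in N, time in s.
With the tool pointing down it reaches from about 0.35 to 0.9 m from the base axis. Payload 7.2 kg.
Tool frame: the origin (TCP) lies on the centre line of the jaws, within the pads' length; the fingertips stand 8 mm ahead of it and the grasp point (between the pads) lies 11 mm behind it (manip.tcp_to_tips is the distance from the TCP to the fingertips, in m); x points along the fingers, y is the direction in which the jaws open and shut, and the axes are right-handed (so a half turn about x gives the same grasp; the last joint's range is limited). The gripper opens to 88 mm and grips with 3 to 60 N. Pads are 20 mm wide; open, the fingers measure 115 mm over their backs; the gripper's body (75 mm by 178 mm) begins 61 mm behind the grasp point.
Start: joints at [1.065, 0.411, -0.013, 1.596, 0.006, 1.134, -0.082], TCP at [0.265, -0.566, 0.231] pointing down, gripper open.
Joint ranges: [-2.95, 2.95], [-0.29, 1.99], [-1.47, 1.44], [0.14, 2.54], [-1.03, 4.17], [0.13, 1.85], [-2.86, 2.86]. Speed limits (rad/s): [2.39, 2.39, 3.01, 3.01, 3.14, 3.14, 3.14].

### API

Orientations are given as a 3x3 rotation matrix whose columns are the frame's x, y, z axes.
In Python, from bench import telemetry, cams, sign_off, manip gives the robot as it stands.
- The arm moves only by the tool step_arm, never from a script. Its argument "targets" is a list that holds one entry, the list of rows, each a list of 7 numbers: the shift along the tool's x, y, z in cm, then the turn, a rotation vector about the tool's x, y, z in rad, then the closure, from 0 (fully open) to 1 (shut). A call has 1 to 8 rows; each row shifts and turns the commanded pose from where the row before left it, along the tool's axes as they then stand; what a row does not reach is not made up. A row lasts 1/10 s, in which the tool goes at most 50 mm and 8.59 degrees, less where a joint would pass 70% of its speed; a pose out of reach is approached as far as the arm can. A call with a gripper value outside its range is refused whole. The fingers move at their own pace and stop on an object; "grip_force" is the grip in N (left out, the last holds). Time passes only in rows, so rows that do not move let the fingers close. It gives the time, the measured TCP pose, the force and the opening at its end, in the units of the state.
- telemetry.get_state(): the state, without advancing time (a new reading comes with each control period).
- cams.get_image(name): name is "scene" or "side" or "wrist"; returns a dict with "img" (480x640x3 uint8, red, green, blue), "fx", "fy", "cx", "cy" (pixels), "dist_coeffs" ([k1, k2, p1, p2, k3] as OpenCV has them; the pictures are not rectified), "cam_to_world" (4x4, takes a point from camera to world coordinates). Camera axes: x right, y up, looking along -z (the intrinsics and any distortion apply to the point x, -y, -z); pixel columns grow to the right and rows downward; lengths in m; the calibration is good to about 2 mm. A picture is of the moment at which its call begins. There is no depth.
- sign_off(): hands the job in, once; it reports no verdict.
The state is a dict: "time_s": time; "joint_positions": joint angles; "dq": joint speeds; "effort": joint torques, N m; "eef_pos": TCP position; "tcp_rot": TCP orientation; "contact_force": force on the tool from outside, world axes, zero at the start; "ft_torque": the same for the moment, N m; "grip_width": opening from 0.0 (shut) to 1.0 (fully open).
Only numpy, scipy, OpenCV 4.12 (cv2) and the standard library are available. Lean on these libraries where they do the work, as an engineer would, in place of code of your own. Each camera call takes 0.05 s, during which the arm holds its last target. There are 200 camera calls.

### The job

Set up the hand bridge over the ink drawing taped to its small board; the ink is wet, so let nothing touch the board. Stand one wooden foot to the left of the board and the other to its right, each level with the board's middle, about 15 mm clear of its edge and with its saddle running left to right, and lay the long bar over the drawing so that it sits down in both saddles with its ends sticking out alike. Stand the gouache pot upright to the right of the right foot and lay the eraser flat, pointing front to back, to the left of the left foot, both in line with the feet and about 50 mm clear of them; leave the tape roll and the wooden box alone.

Things in the scene. Friction and masses are not known exactly. Their poses are not given: they have to be found in the camera images.
- board: Plywood board fixed to the table, 140 (x) x 180 (y) x 8 mm, a white sheet with an ink still life taped on it. Origin: centre of its underside, on the table. Its x points away from the artist (about ahead of the robot), its y to the left, turned up to 0.15 rad; left, right, middle, front to back are meant along these. A tall fixed easel stands 0.1 to 0.2 m behind it: swing round in front of that.
- foot_a: One of two identical pale wooden feet (either may go on either side): block 64 (x) x 40 (y) x 62 mm high on rubber pads, brass screws in its 40 mm faces. Origin: centre of its underside. Its saddle, a notch 36 mm wide in x, runs right through the top along y; grey felt floor 48 mm up, cheeks to 62. Same when turned half round. Grip across the 40 mm (y), below the saddle. 0.15 kg.
- foot_b: The other saddle foot, identical to foot_a.
- bar: The bridge's bar: straight pale wooden slat 30 (x) x 330 (y) x 12 mm thick (z), aluminium ruling edge on its -x side, brass-rimmed hanging hole at its +y end; either end may be at either side. Lies flat at the start. Origin: centre of its underside, within 2 mm of the centre of mass. Seated in the saddles its underside is 48 mm above the table. 0.12 kg.
- pot: White round screw-capped gouache pot, 36 mm diameter, 41 mm high, upright. Origin: centre of its underside. 0.055 kg.
- eraser: Small eraser in a card sleeve, 18 (x) x 42 (y) x 12 mm high (z), lying flat. Origin: centre of its underside; its length is along y. Either end may be at the front.
- tape_roll: Bystander: part-used roll of masking tape lying flat, 104 mm diameter, 18 mm high. Origin: centre of its underside.
- wood_box: Bystander: open two-compartment box of thin pale wood, 68 x 140 x 62 mm high. Origin: centre of its underside.
Not all that is in view belongs to the job. Leave any blue look-alike of the foot_b alone.

How it is judged:
By the outcome, as a careful person would: the job done as asked, in the order asked, and still so for the second after the job is handed in, with the robot touching nothing.
It also fails if it takes over 144 s, if anything falls off the work surface, if the arm or the gripper's body presses on something with over 40 N, if the wrist force passes 120 N, or if a joint passes its speed limit or range.

## Working session

There is one attempt and no reset: what is moved stays moved. The work goes in short steps, Python scripts to look and compute and a tool call to move; the robot and the scene stay as the last step left them, time stands still between calls to the robot, and variables do not carry over. Pictures are saved under pics/ and viewed, about 12 in all and at most 16, crops included, and the job is handed in when it is done.

Besides the shell and the picture viewer there is one more tool, called after "Request:" as name(argument=value, ...), one argument or row to a line, values as JSON. step_arm: Moves the arm, as the interface text tells. Its arguments: {"type":"object","properties":{"targets":{"type":"array","items":{"type":"array","items":{"type":"array","items":{"type":"number"}}}},"grip_force":{"type":"number"}},"required":["targets"]}

```bash
ls; mkdir -p pics; cat > h.py <<'E'
import numpy as np, cv2
from bench import telemetry, cams, sign_off, manip
def snap(n,f):
    d=cams.get_image(n); cv2.imwrite('pics/'+f+'.png',d['img'][:,:,::-1]); np.savez('pics/'+f+'.npz',**{k:v for k,v in d.items()}); return d
def load(f): return dict(np.load('pics/'+f+'.npz'))
def K(d): return np.array([[d['fx'],0,d['cx']],[0,d['fy'],d['cy']],[0,0,1.]])
def ray(f,px,z):
    "pixels -> world points on plane z"
    d=load(f); p=cv2.undistortPoints(np.array(px,float).reshape(-1,1,2),K(d),np.array(d['dist_coeffs'],float)).reshape(-1,2)
    T=d['cam_to_world']; v=np.c_[p[:,0],-p[:,1],-np.ones(len(p))]@T[:3,:3].T; o=T[:3,3]
    return o+v*((z-o[2])/v[:,2])[:,None]
def proj(f,P):
    d=load(f);T=d['cam_to_world']; c=(np.array(P,float).reshape(-1,3)-T[:3,3])@T[:3,:3]; c=c*[1,-1,-1]
    return cv2.projectPoints(c,np.zeros(3),np.zeros(3),K(d),np.array(d['dist_coeffs'],float))[0].reshape(-1,2)
def st():
    s=telemetry.get_state(); print({k:np.round(v,3).tolist() for k,v in s.items()}); return s
E
python3 -c "
from h import *
for n in ['scene','side','wrist']:
    d=snap(n,n+'0'); print(n,d['fx'],d['dist_coeffs'],np.round(d['cam_to_world'],3).tolist())
st();print(manip.tcp_to_tips)"
```

```text
pics
scene 519.5183257370786 [-0.09470642  0.          0.          0.          0.        ] [[-0.707, 0.28, -0.65, -0.382], [-0.708, -0.283, 0.647, 1.054], [-0.003, 0.917, 0.398, 0.644], [0.0, 0.0, 0.0, 1.0]]
side 475.87387963865274 [-0.05755943  0.          0.          0.          0.        ] [[0.997, 0.042, -0.064, 0.516], [-0.076, 0.641, -0.763, -0.849], [0.009, 0.766, 0.643, 0.868], [0.0, 0.0, 0.0, 1.0]]
wrist 358.33981437033526 [-0.0687981  0.         0.         0.         0.       ] [[0.424, 0.865, 0.267, 0.338], [-0.905, 0.406, 0.124, -0.533], [-0.001, -0.295, 0.956, 0.384], [0.0, 0.0, 0.0, 1.0]]
{'time_s': 0.15, 'joint_positions': [1.065, 0.412, -0.013, 1.597, 0.006, 1.134, -0.082], 'dq': [0.0, -0.001, -0.001, -0.002, 0.001, -0.001, 0.001], 'effort': [0.002, -58.833, 0.643, -29.129, -0.054, 0.016, 0.0], 'eef_pos': [0.265, -0.566, 0.23], 'tcp_rot': [[-0.001, 0.424, -0.906], [0.001, -0.906, -0.424], [-1.0, -0.001, 0.0]], 'contact_force': [0.147, -0.246, 0.725], 'ft_torque': [0.007, 0.033, 0.034], 'grip_width': 1.002}
0.008
```

View pics/scene0.png

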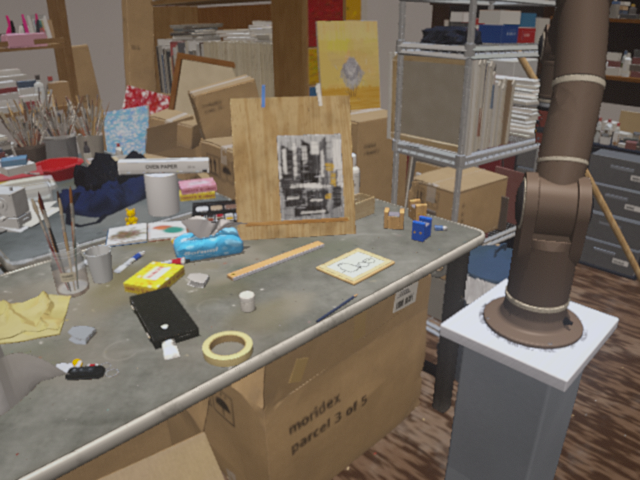

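View pics/side0.png

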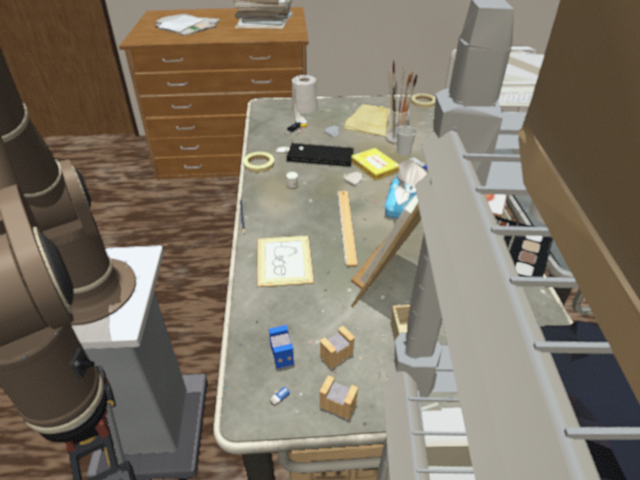

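Scene: board (355,265), bar (277,260), pot (247,301), feet near (400,215), blue decoy (421,229). Side: board (285,260), bar (347,228), pot (292,180), eraser (280,396), wooden feet (337,347) and (338,397), blue decoy (282,347), easel at about (390,250).

```bash
python3 -c "
from h import *
a=cv2.imread('pics/side0.png')[225:425,225:375]; b=cv2.imread('pics/side0.png')[160:280,235:365]
o=np.zeros((600,800,3),np.uint8); a=cv2.resize(a,None,fx=3,fy=3,interpolation=2); b=cv2.resize(b,None,fx=2.6,fy=2.6,interpolation=2)
o[:600,:450]=a; o[:b.shape[0],455:455+b.shape[1]]=b
cv2.imwrite('pics/c1.png',o)"
```

```text
(no output)
```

View pics/c1.png

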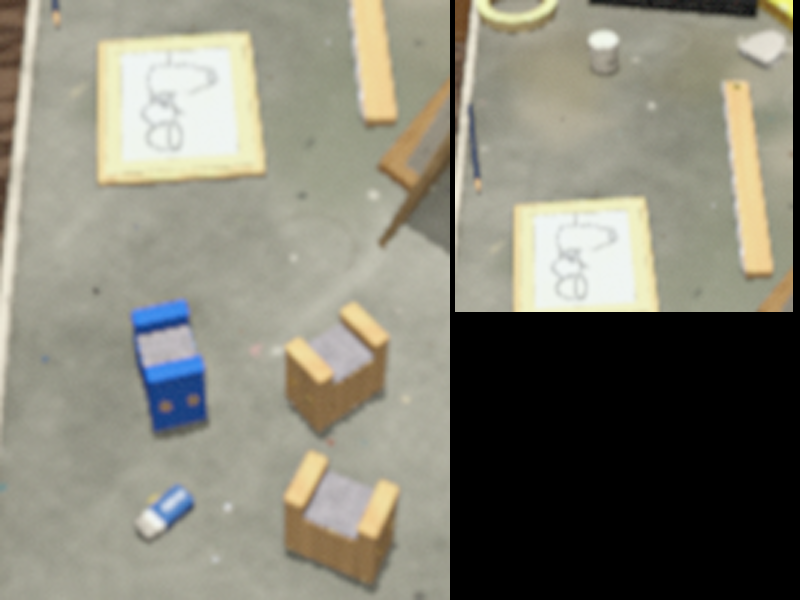

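View pics/wrist0.png

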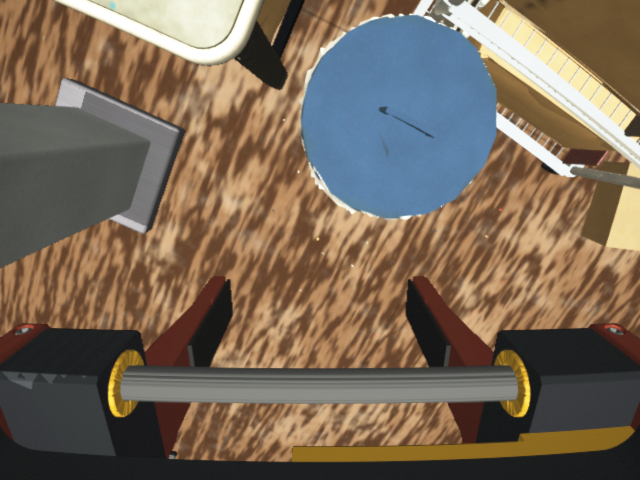

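Crop pixels: board corners (98,40),(248,33),(265,172),(98,182) (a); feet tops, decoy (170,350), eraser (165,512); pot top (604,40), bar ends (736,83) and (758,275) in b. The wrist view shows only floor and the table corner. Measuring now.

```bash
python3 -c "
from h import *
def A(l,z): return ray('side0',[(225+u/3,225+v/3) for u,v in l],z).round(4)
def B(l,z): return ray('side0',[(235+(u-455)/2.6,160+v/2.6) for u,v in l],z).round(4)
def R(P): c=P.mean(0); return c[:2]
print('board',A([(98,40),(248,33),(265,172),(98,182)],.008).tolist())
for n,l in dict(top=[(287,345),(345,307),(388,345),(328,383)],bot=[(287,497),(313,453),(397,487),(370,540)],blue=[(133,312),(187,302),(204,365),(147,377)]).items():
  print(n,A(l,.062)[:,:2].tolist(),R(A(l,.062)))
print('eraser',A([(137,520),(175,486),(193,500),(152,538)],.012)[:,:2].tolist())
print('pot',B([(604,40)],.041)[:,:2])
print('bar',B([(723,82),(749,82),(772,272),(745,274)],.012)[:,:2].tolist())
print('tape',ray('side0',[(259,160)],.018)[:,:2])
print('easel foot', ray('side0',[(353,303),(352,303)],0.0)[:,:2])
"
```

```text
board [[0.4146, 0.1605, 0.008], [0.5533, 0.1614, 0.008], [0.5586, -0.0183, 0.008], [0.4201, -0.0206, 0.008]]
top [[0.5614, -0.2378], [0.6049, -0.2074], [0.6313, -0.2427], [0.5869, -0.2714]] [ 0.596125 -0.239825]
bot [[0.553, -0.3562], [0.5721, -0.3253], [0.6234, -0.3541], [0.602, -0.3897]] [ 0.587625 -0.356325]
blue [[0.4545, -0.2016], [0.4929, -0.1952], [0.5035, -0.2507], [0.4646, -0.2581]] [ 0.478875 -0.2264  ]
eraser [[0.455, -0.3359], [0.4805, -0.312], [0.4924, -0.3235], [0.4649, -0.3497]]
pot [[0.518 0.421]]
bar [[0.6585, 0.3646], [0.6897, 0.3626], [0.675, 0.0337], [0.6478, 0.0327]]
tape [[0.40734716 0.55910577]]
easel foot [[ 0.65063537 -0.08628727]
 [ 0.64822082 -0.08611805]]
```

Request:
step_arm(
  targets=[
    [[-2.5, 0, 0, 0, 0, 0, 0], [-2.5, 0, 0, 0, 0, 0, 0], [-2.5, -1, -3, 0, 0, 0, 0], [-2.5, -1, -3.5, 0, 0, 0, 0], [0, -1, -3.5, 0, 0, 0, 0], [0, -1, -3.5, 0, 0, 0, 0], [0, -1, -3.5, 0, 0, 0, 0], [0, -1, -3.5, 0, 0, 0, 0]],
  ],
)

```text
time_s: 0.95
eef_pos: [0.426, -0.4237, 0.3305]
tcp_rot: [[-0.0, 0.424, -0.906], [0.0, -0.906, -0.424], [-1.0, -0.0, 0.0]]
contact_force: [0.9, -0.1, -1.0]
grip_width: 1.01
```

Request:
step_arm(
  targets=[
    [[0, -1, -3.5, 0, 0, 0, 0], [0, -1, -3.5, 0, 0, 0, 0], [0, -1, -3.5, 0, 0, 0, 0], [0, -1, -3.5, 0, 0, 0, 0], [0, -1, -3.5, 0, 0, 0, 0], [0, -1, -1.5, 0, 0, 0, 0], [0, 0, 0, 0, 0, 0, 0], [0, 0, 0, 0, 0, 0, 0]],
  ],
)

```text
time_s: 1.75
eef_pos: [0.5709, -0.291, 0.3305]
tcp_rot: [[-0.001, 0.423, -0.906], [-0.001, -0.906, -0.423], [-1.0, 0.0, 0.001]]
contact_force: [-0.3, -0.1, -0.4]
grip_width: 0.998
```

```bash
python3 -c "
from h import *
snap('wrist','w1');st()"
```

```text
{'time_s': 1.8, 'joint_positions': [0.515, 0.387, -0.17, 1.401, 0.067, 1.359, -0.792], 'dq': [0.013, -0.002, 0.007, -0.0, -0.001, -0.001, -0.003], 'effort': [-1.552, -58.931, -2.237, -31.382, -0.179, -0.059, -0.009], 'eef_pos': [0.57, -0.292, 0.331], 'tcp_rot': [[-0.001, 0.422, -0.907], [-0.001, -0.907, -0.422], [-1.0, 0.001, 0.001]], 'contact_force': [0.831, -0.622, -0.043], 'ft_torque': [0.0, -0.037, 0.025], 'grip_width': 1.0}
```

View pics/w1.png

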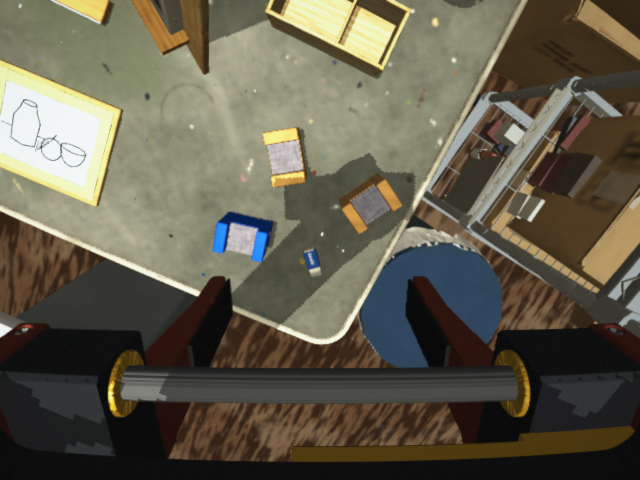

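Wrist: board right part (60,130), feet at (284,158) and (370,205), decoy (242,238), eraser (312,261), box (340,30), easel foot (205,70). Zoom for corners.

```bash
python3 -c "
from h import *
a=cv2.imread('pics/w1.png')[120:290,205:415]
cv2.imwrite('pics/c2.png',cv2.resize(a,None,fx=3.5,fy=3.5,interpolation=2))"
```

```text
(no output)
```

View pics/c2.png

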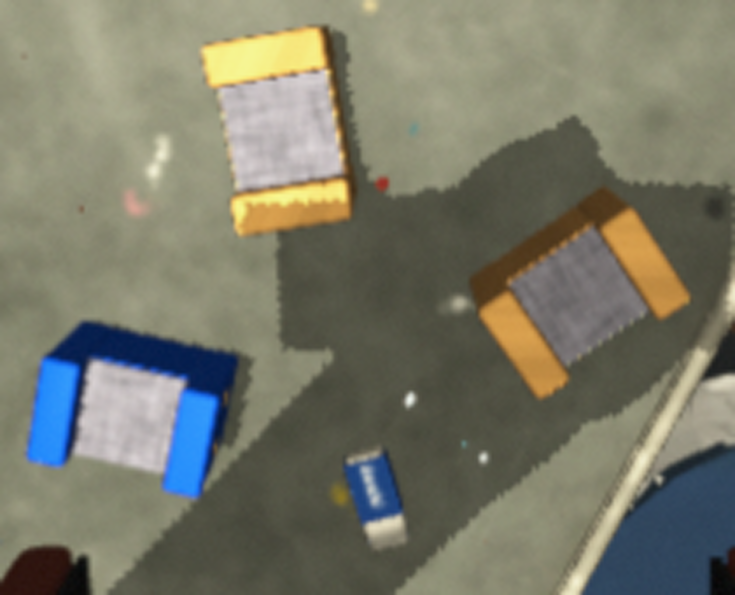

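```bash
cat >> h.py <<'E'
from scipy.optimize import least_squares
def fit(f,px,loc,g):
    "fit x,y,yaw of an object standing on the table; loc in m"
    px=np.array(px,float); L=np.array(loc,float)
    def P(q):
        c,s=np.cos(q[2]),np.sin(q[2]); return np.c_[q[0]+c*L[:,0]-s*L[:,1],q[1]+s*L[:,0]+c*L[:,1],L[:,2]]
    r=least_squares(lambda q:(proj(f,P(q))-px).ravel(),g); print('pose',r.x.round(4),'deg',np.degrees(r.x[2]).round(1),'rms',np.sqrt((r.fun**2).mean()).round(2)); return r.x
def plan(x,y,z,psi):
    "total shift in cm in current tool axes, turn about tool x to jaw azimuth psi (deg); also shift in axes after the turn"
    s=telemetry.get_state(); R=np.array(s['tcp_rot']); d=np.array([x,y,z])-s['eef_pos']
    p0=np.degrees(np.arctan2(R[1,1],R[0,1])); p=np.radians(psi)
    R2=np.array([[0,np.cos(p),np.sin(p)],[0,np.sin(p),-np.cos(p)],[-1,0,0]])
    print('pos',np.round(s['eef_pos'],4),'psi',round(p0,2),'j7',round(s['joint_positions'][6],2),'turn',round(-np.radians((psi-p0+180)%360-180),3),'before',(R.T@d*100).round(2),'after',(R2.T@d*100).round(2),'tilt',(R2.T@R[:,0]).round(3))
E
python3 -c "
from h import *
c=lambda l:[(205+u/3.5,120+v/3.5) for u,v in l]
q=lambda l:[(a/1000,b/1000,.062) for a,b in l]
T=fit('w1',c([(201,46),(324,27),(214,86),(328,70),(231,195),(347,180)]),q([(32,20),(32,-20),(18,20),(18,-20),(-18,20),(-18,-20)]),[.6,-.24,.6])
B=fit('w1',c([(479,308),(541,398),(508,290),(568,378),(601,225),(660,320),(630,206),(690,298)]),q([(-32,20),(-32,-20),(-18,20),(-18,-20),(18,20),(18,-20),(32,20),(32,-20)]),[.6,-.35,-.5])
print(ray('w1',c([(376,500)]),.012), ray('w1',[(122,105),(95,205)],.0))
plan(T[0],T[1],.1,np.degrees(T[2])-90)
"
```

```text
pose [ 0.5955 -0.238   0.5801] deg 33.2 rms 0.48
pose [ 0.5873 -0.3562 -0.5223] deg -29.9 rms 0.72
[[ 0.47308354 -0.32893811  0.012     ]] [[ 0.56279403 -0.01275452  0.        ]
 [ 0.41681085 -0.01515912  0.        ]]
pos [ 0.5705 -0.2918  0.3306] psi -65.04 j7 -0.79 turn -0.144 before [23.06 -3.83 -4.56] after [23.06 -3.12 -5.04] tilt [1.    0.    0.001]
```

Request:
step_arm(
  targets=[
    [[0, 0, 0, -0.144, 0, 0, 0], [3, -1.04, -1.68, 0, 0, 0, 0], [3, -1.04, -1.68, 0, 0, 0, 0], [3, -1.04, -1.68, 0, 0, 0, 0], [4, 0, 0, 0, 0, 0, 0], [4, 0, 0, 0, 0, 0, 0], [3, 0, 0, 0, 0, 0, 0], [3, 0, 0, 0, 0, 0, 0]],
  ],
)

```text
time_s: 2.6
eef_pos: [0.5952, -0.2388, 0.0995]
tcp_rot: [[-0.001, 0.547, -0.837], [-0.001, -0.837, -0.547], [-1.0, 0.001, 0.001]]
contact_force: [-0.1, -0.3, 0.1]
grip_width: 1.0
```

Request:
step_arm(
  targets=[
    [[3, 0, 0, 0, 0, 0, 0], [2, 0, 0, 0, 0, 0, 0], [2, 0, 0, 0, 0, 0, 0], [1, 0, 0, 0, 0, 0, 0], [0, 0, 0, 0, 0, 0, 0], [0, 0, 0, 0, 0, 0, 0], [0, 0, 0, 0, 0, 0, 0]],
  ],
)

```text
time_s: 3.3
eef_pos: [0.5974, -0.2369, 0.022]
tcp_rot: [[0.002, 0.549, -0.836], [-0.001, -0.836, -0.549], [-1.0, 0.002, -0.001]]
contact_force: [-0.1, -0.3, -0.4]
grip_width: 0.998
```

```bash
python3 -c "
from h import *
plan(.5955,-.238,.02,-56.8)"
```

```text
pos [ 0.5974 -0.2369  0.022 ] psi -56.7 j7 -0.82 turn 0.002 before [ 0.2  -0.01  0.22] after [ 0.2  -0.01  0.22] tilt [ 1.     0.002 -0.001]
```

Request:
step_arm(
  targets=[
    [[0.1, 0, 0.2, 0, 0, 0, 0], [0, 0, 0, 0, 0, 0, 0], [0, 0, 0, 0, 0, 0, 1], [0, 0, 0, 0, 0, 0, 1], [0, 0, 0, 0, 0, 0, 1], [0, 0, 0, 0, 0, 0, 1], [0, 0, 0, 0, 0, 0, 1], [0, 0, 0, 0, 0, 0, 1]],
  ],
  grip_force=20,
)

```text
time_s: 4.1
eef_pos: [0.5951, -0.2372, 0.0196]
tcp_rot: [[-0.0, 0.55, -0.835], [0.0, -0.835, -0.55], [-1.0, -0.0, 0.0]]
contact_force: [-0.3, 0.2, 0.5]
grip_width: 0.495
```

Request:
step_arm(
  targets=[
    [[0, 0, 0, 0, 0, 0, 1], [0, 0, 0, 0, 0, 0, 1], [0, 0, 0, 0, 0, 0, 1], [-1, 0, 0, 0, 0, 0, 1], [-2, 0, 0, 0, 0, 0, 1], [-3, 0, 0, 0, 0, 0, 1], [-3, 0, 0, 0, 0, 0, 1], [-3, 0, 0, 0, 0, 0, 1]],
  ],
)

```text
time_s: 4.9
eef_pos: [0.5949, -0.2373, 0.1414]
tcp_rot: [[0.0, 0.549, -0.836], [-0.0, -0.836, -0.549], [-1.0, 0.0, 0.0]]
contact_force: [-0.4, -0.1, -2.0]
grip_width: 0.446
```

Request:
step_arm(
  targets=[
    [[-3, 0, 0, 0, 0, 0, 1], [-3, 0, 0, 0, 0, 0, 1], [-3, 0, 0, 0, 0, 0, 1], [-2, 0, 0, 0, 0, 0, 1], [-1, 0, 0, 0, 0, 0, 1], [0, 0, 0, 0, 0, 0, 1]],
  ],
)

```text
time_s: 5.5
eef_pos: [0.5956, -0.2375, 0.2613]
tcp_rot: [[0.002, 0.549, -0.836], [-0.001, -0.836, -0.549], [-1.0, 0.002, -0.001]]
contact_force: [0.6, 0.2, -1.3]
grip_width: 0.443
```

```bash
python3 -c "
from h import *
plan(.484,.10,.32,-88.5)"
```

```text
pos [ 0.5956 -0.2375  0.2613] psi -56.67 j7 -0.76 turn 0.555 before [ -5.93 -34.32  -9.23] after [ -5.87 -34.03  10.27] tilt [ 1.     0.001 -0.002]
```

Request:
step_arm(
  targets=[
    [[0, 0, 0, 0.139, 0, 0, 1], [0, 0, 0, 0.139, 0, 0, 1], [0, 0, 0, 0.139, 0, 0, 1], [0, 0, 0, 0.138, 0, 0, 1], [-2, 0, 2.5, 0, 0, 0, 1], [-2, 0, 3, 0, 0, 0, 1], [-2, -2, 3, 0, 0, 0, 1], [0, -3, 1.8, 0, 0, 0, 1]],
  ],
)

```text
time_s: 6.3
eef_pos: [0.4891, -0.1918, 0.3207]
tcp_rot: [[0.001, 0.022, -1.0], [-0.002, -1.0, -0.022], [-1.0, 0.002, -0.001]]
contact_force: [0.5, 1.4, -1.2]
grip_width: 0.443
```

Request:
step_arm(
  targets=[
    [[0, -4, 0, 0, 0, 0, 1], [0, -4, 0, 0, 0, 0, 1], [0, -4, 0, 0, 0, 0, 1], [0, -4, 0, 0, 0, 0, 1], [0, -4, 0, 0, 0, 0, 1], [0, -4, 0, 0, 0, 0, 1], [0, -3, 0, 0, 0, 0, 1], [0, -2, 0, 0, 0, 0, 1]],
  ],
)

```text
time_s: 7.1
eef_pos: [0.4819, 0.1024, 0.3183]
tcp_rot: [[-0.002, 0.03, -1.0], [0.0, -1.0, -0.03], [-1.0, -0.0, 0.002]]
contact_force: [-0.0, 0.1, -1.7]
grip_width: 0.443
```

Request:
step_arm(
  targets=[
    [[0, 0, 0, 0, 0, 0, 1], [0, 0, 0, 0, 0, 0, 1], [0, 0, 0, 0, 0, 0, 1]],
  ],
)

```text
time_s: 7.4
eef_pos: [0.483, 0.0984, 0.3189]
tcp_rot: [[-0.001, 0.025, -1.0], [-0.001, -1.0, -0.025], [-1.0, 0.001, 0.001]]
contact_force: [-0.1, -0.8, -1.9]
grip_width: 0.445
```

```bash
python3 -c "
from h import *
snap('wrist','w2')
plan(.484,.195,.02,-88.5)"
```

```text
pos [0.4831 0.0984 0.3191] psi -88.58 j7 -1.9 turn -0.001 before [29.91 -9.68 -0.36] after [29.91 -9.66 -0.35] tilt [1.    0.001 0.001]
```

View pics/w2.png

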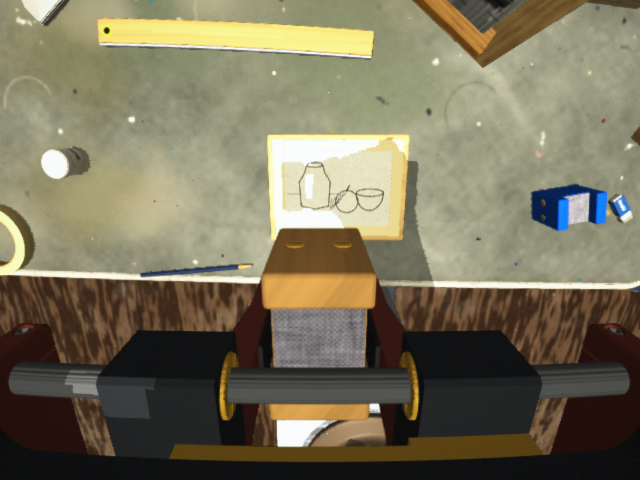

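```bash
python3 -c "
from h import *
a=cv2.imread('pics/w2.png'); b=cv2.resize(a[120:255,255:420],None,fx=4,fy=4,interpolation=2)[:,:480]; b=cv2.resize(a[120:255,255:420],(660,540),interpolation=2)
o=np.zeros((600,800,3),np.uint8); o[:360,:440]=cv2.resize(a[125:245,260:406+1],(440,360),interpolation=2)
b2=cv2.resize(a[125:250,258:418],(480,375),interpolation=2); o[:]=0; o[:375,:480]=b2
o[380:600,:800]=cv2.resize(a[5:86,85:380],(800,220),interpolation=2)
cv2.imwrite('pics/c3.png',o)"
```

```text
(no output)
```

View pics/c3.png

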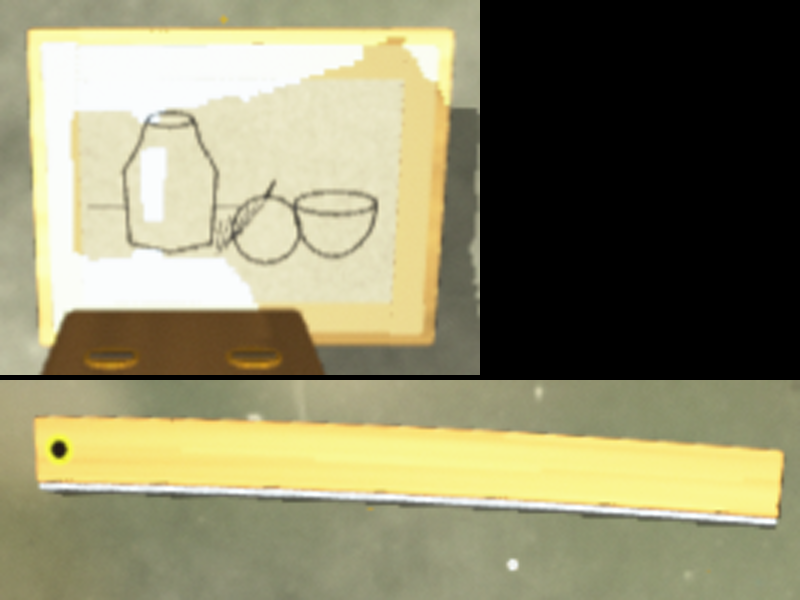

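```bash
python3 -c "
from h import *
b=fit('w2',[(258+u/3,125+v/3) for u,v in [(27,31),(455,31),(435,345),(40,345)]],[(.07,.09,.008),(.07,-.09,.008),(-.07,-.09,.008),(-.07,.09,.008)],[.487,.07,.02])
fit('w2',[(85+u/2.712,5+(v-380)/2.716) for u,v in [(35,417),(783,451),(776,524),(40,488)]],[(.015,.165,.012),(.015,-.165,.012),(-.015,-.165,.012),(-.015,.165,.012)],[.66,.2,-.04])
print('pot',ray('w2',[(56,164)],.041))
for n,y in dict(L=.125,R=-.125,pot=-.213,er=.204).items(): print(n,(b[:2]+y*np.array([-np.sin(b[2]),np.cos(b[2])])).round(4))
# held foot: project expected corners of top at TCP
import json
s=telemetry.get_state();R=np.array(s['tcp_rot']);p=np.array(s['eef_pos'])
print(proj('w2',[p+R@np.array([-.042,dy,dz]) for dy,dz in [(.02,-.032),(-.02,-.032),(.02,-.018),(-.02,-.018)]]).round(0))
"
```

```text
pose [0.4851 0.071  0.0277] deg 1.6 rms 0.48
pose [ 0.6656  0.201  -0.0367] deg -2.1 rms 0.77
pot [[0.51622273 0.42198593 0.041     ]]
L [0.4816 0.196 ]
R [ 0.4885 -0.0539]
pot [ 0.4909 -0.1419]
er [0.4794 0.2749]
[[372. 277.]
 [254. 276.]
 [370. 313.]
 [256. 313.]]
```

Request:
step_arm(
  targets=[
    [[0, -2, 0, 0, 0, 0, 1], [0, -3, 0, 0, 0, 0, 1], [0, -3, 0, 0, 0, 0, 1], [2, -1.76, -0.1, -0.004, 0, 0, 1], [4, 0, 0, 0, 0, 0, 1], [4, 0, 0, 0, 0, 0, 1], [4, 0, 0, 0, 0, 0, 1], [4, 0, 0, 0, 0, 0, 1]],
  ],
)

```text
time_s: 8.25
eef_pos: [0.4818, 0.1961, 0.1382]
tcp_rot: [[0.001, 0.029, -1.0], [-0.0, -1.0, -0.029], [-1.0, 0.0, -0.001]]
contact_force: [0.8, -0.6, -1.8]
grip_width: 0.441
```

Request:
step_arm(
  targets=[
    [[4, 0, 0, 0, 0, 0, 1], [3, 0, 0, 0, 0, 0, 1], [2, 0, 0, 0, 0, 0, 1], [0, 0, 0, 0, 0, 0, 1], [0, 0, 0, 0, 0, 0, 1], [0, 0, 0, 0, 0, 0, 1]],
  ],
)

```text
time_s: 8.85
eef_pos: [0.4825, 0.1975, 0.0509]
tcp_rot: [[0.002, 0.03, -1.0], [0.001, -1.0, -0.03], [-1.0, -0.001, -0.002]]
contact_force: [-0.0, 0.8, -1.1]
grip_width: 0.441
```

```bash
python3 -c "
from h import *
plan(.4816,.196,.0205,-88.4)"
```

```text
pos [0.4825 0.1975 0.0509] psi -88.28 j7 -2.27 turn 0.002 before [3.04 0.15 0.1 ] after [3.04 0.15 0.09] tilt [ 1.    -0.001 -0.002]
```

Request:
step_arm(
  targets=[
    [[1, 0.12, 0.08, 0, 0, 0, 1], [1, 0, 0, 0, 0, 0, 1], [0.6, 0, 0, 0, 0, 0, 1], [0.3, 0, 0, 0, 0, 0, 1], [0, 0, 0, 0, 0, 0, 1], [0, 0, 0, 0, 0, 0, 1]],
  ],
)

```text
time_s: 9.45
eef_pos: [0.4807, 0.1964, 0.0206]
tcp_rot: [[-0.0, 0.031, -1.0], [-0.0, -1.0, -0.031], [-1.0, -0.0, 0.0]]
contact_force: [0.1, -0.1, -1.2]
grip_width: 0.438
```

```bash
python3 -c "
from h import *
plan(.4816,.196,.0205,-88.4);st()"
```

```text
pos [0.4807 0.1964 0.0206] psi -88.22 j7 -2.3 turn 0.003 before [ 0.01  0.04 -0.09] after [ 0.01  0.04 -0.09] tilt [ 1. -0.  0.]
{'time_s': 9.45, 'joint_positions': [-0.211, 0.546, -0.346, 2.013, 0.302, 0.632, -2.296], 'dq': [0.002, -0.005, -0.002, -0.001, -0.001, 0.001, 0.001], 'effort': [-0.012, -55.747, -4.119, -18.427, 0.042, -0.07, -0.007], 'eef_pos': [0.481, 0.196, 0.021], 'tcp_rot': [[-0.0, 0.031, -1.0], [-0.0, -1.0, -0.031], [-1.0, -0.0, 0.0]], 'contact_force': [0.091, -0.148, -1.245], 'ft_torque': [0.006, 0.088, -0.046], 'grip_width': 0.438}
```

Request:
step_arm(
  targets=[
    [[0.1, 0.03, -0.08, 0.003, 0, 0, 1], [0, 0, 0, 0, 0, 0, 1], [0, 0, 0, 0, 0, 0, 1], [0, 0, 0, 0, 0, 0, 0.47], [0, 0, 0, 0, 0, 0, 0.47], [0, 0, 0, 0, 0, 0, 0.47], [0, 0, 0, 0, 0, 0, 0.47]],
  ],
)

```text
time_s: 10.15
eef_pos: [0.4815, 0.196, 0.0197]
tcp_rot: [[0.0, 0.028, -1.0], [0.0, -1.0, -0.028], [-1.0, -0.0, -0.0]]
contact_force: [-0.5, -0.5, 0.3]
grip_width: 0.528
```

```bash
python3 -c "
from h import *
plan(.4816,.196,.0205,-88.4)"
```

```text
pos [0.4815 0.196  0.0197] psi -88.41 j7 -2.3 turn -0.0 before [-0.08 -0.   -0.01] after [-0.08 -0.   -0.01] tilt [ 1. -0. -0.]
```

Request:
step_arm(
  targets=[
    [[-1, 0, 0, 0, 0, 0, 0.47], [-2, 0, 0, 0, 0, 0, 0.47], [-3, 0, 0, 0, 0, 0, 0.47], [-4, 0, 0, 0, 0, 0, 0.2], [-4, 0, 0, 0, 0, 0, 0], [-4, 0, 0, 0, 0, 0, 0], [-4, 0, 0, 0, 0, 0, 0], [-3, 1, 0, 0, 0, 0, 0]],
  ],
)

```text
time_s: 10.95
eef_pos: [0.4816, 0.1874, 0.2732]
tcp_rot: [[0.003, 0.03, -1.0], [0.002, -1.0, -0.03], [-1.0, -0.002, -0.003]]
contact_force: [-0.3, 0.3, 0.3]
grip_width: 0.951
```

Request:
step_arm(
  targets=[
    [[0, 3, 0, 0, 0, 0, 0], [0, 4, 0, 0, 0, 0, 0], [0, 4, 0, 0, 0, 0, 0], [0, 4, 0, 0, 0, 0, 0], [0, 4, 0, 0, 0, 0, 0], [0, 4, 0, 0, 0, 0, 0], [0, 4, 0, 0, 0, 0, 0], [0, 4, 0, 0, 0, 0, 0]],
  ],
)

```text
time_s: 11.75
eef_pos: [0.49, -0.1253, 0.2706]
tcp_rot: [[0.001, 0.028, -1.0], [-0.0, -1.0, -0.028], [-1.0, 0.0, -0.001]]
contact_force: [0.5, -0.2, 0.3]
grip_width: 0.999
```

Request:
step_arm(
  targets=[
    [[0, 4, 0, 0, 0, 0, 0], [0, 4, 0, 0, 0, 0, 0], [0, 4, 0, 0, 0, 0, 0], [0, 4, -3, 0, 0, 0, 0], [0, 4, -3, 0, 0, 0, 0], [0, 3, -3, 0, 0, 0, 0], [0, 0, 0, 0.14, 0, 0, 0], [0, 0, 0, 0.14, 0, 0, 0]],
  ],
)

```text
time_s: 12.55
eef_pos: [0.5869, -0.352, 0.2688]
tcp_rot: [[-0.001, -0.256, -0.967], [0.001, -0.967, 0.256], [-1.0, -0.001, 0.001]]
contact_force: [0.7, -0.0, 0.0]
grip_width: 1.002
```

Request:
step_arm(
  targets=[
    [[0, 0, 0, 0.14, 0, 0, 0], [0, 0, 0, 0.13, 0, 0, 0], [0, 0, 0, 0, 0, 0, 0], [0, 0, 0, 0, 0, 0, 0]],
  ],
)

```text
time_s: 12.95
eef_pos: [0.5868, -0.351, 0.2702]
tcp_rot: [[0.0, -0.495, -0.869], [0.0, -0.869, 0.495], [-1.0, -0.0, -0.0]]
contact_force: [-0.8, -0.9, 1.1]
grip_width: 0.999
```

```bash
python3 -c "
from h import *
plan(.5873,-.3562,.0205,-119.9)"
```

```text
pos [ 0.5868 -0.351   0.2702] psi -119.68 j7 -1.61 turn 0.004 before [24.97  0.43 -0.3 ] after [24.97  0.42 -0.31] tilt [ 1. -0. -0.]
```

Request:
step_arm(
  targets=[
    [[3, 0.42, -0.3, 0.004, 0, 0, 0], [4, 0, 0, 0, 0, 0, 0], [4, 0, 0, 0, 0, 0, 0], [4, 0, 0, 0, 0, 0, 0], [4, 0, 0, 0, 0, 0, 0], [3, 0, 0, 0, 0, 0, 0], [2, 0, 0, 0, 0, 0, 0], [1, 0, 0, 0, 0, 0, 0]],
  ],
)

```text
time_s: 13.75
eef_pos: [0.5862, -0.3557, 0.0175]
tcp_rot: [[-0.002, -0.5, -0.866], [0.002, -0.866, 0.5], [-1.0, -0.0, 0.003]]
contact_force: [-0.9, 0.8, 0.3]
grip_width: 1.001
```

Request:
step_arm(
  targets=[
    [[0, 0, 0, 0, 0, 0, 0], [0, 0, 0, 0, 0, 0, 0], [0, 0, 0, 0, 0, 0, 0]],
  ],
)

```text
time_s: 14.05
eef_pos: [0.5882, -0.357, 0.0214]
tcp_rot: [[0.002, -0.502, -0.865], [-0.001, -0.865, 0.502], [-1.0, -0.0, -0.003]]
contact_force: [0.3, 0.0, -0.6]
grip_width: 1.003
```

```bash
python3 -c "
from h import *
plan(.5873,-.3562,.0205,-119.9)"
```

```text
pos [ 0.5882 -0.357   0.0214] psi -120.12 j7 -1.62 turn -0.004 before [ 0.09 -0.02  0.12] after [ 0.09 -0.03  0.12] tilt [ 1.    -0.    -0.003]
```

Request:
step_arm(
  targets=[
    [[0, 0, 0, 0, 0, 0, 0], [0, 0, 0, 0, 0, 0, 0], [0, 0, 0, 0, 0, 0, 1], [0, 0, 0, 0, 0, 0, 1], [0, 0, 0, 0, 0, 0, 1], [0, 0, 0, 0, 0, 0, 1], [0, 0, 0, 0, 0, 0, 1], [0, 0, 0, 0, 0, 0, 1]],
  ],
  grip_force=20,
)

```text
time_s: 14.85
eef_pos: [0.5872, -0.3564, 0.0196]
tcp_rot: [[-0.0, -0.502, -0.865], [0.0, -0.865, 0.502], [-1.0, -0.0, 0.0]]
contact_force: [1.1, 1.0, 0.4]
grip_width: 0.49
```

Request:
step_arm(
  targets=[
    [[0, 0, 0, 0, 0, 0, 1], [0, 0, 0, 0, 0, 0, 1], [0, 0, 0, 0, 0, 0, 1], [-1, 0, 0, 0, 0, 0, 1], [-2, 0, 0, 0, 0, 0, 1], [-3, 0, 0, 0, 0, 0, 1], [-3, 0, 0, 0, 0, 0, 1], [-3, 0, 0, 0, 0, 0, 1]],
  ],
)

```text
time_s: 15.65
eef_pos: [0.5869, -0.3565, 0.1414]
tcp_rot: [[-0.0, -0.502, -0.865], [-0.0, -0.865, 0.502], [-1.0, 0.0, -0.0]]
contact_force: [0.4, -0.3, -1.2]
grip_width: 0.442
```

Request:
step_arm(
  targets=[
    [[-2, 0, 0, 0, 0, 0, 1], [-1, 0, 0, 0, 0, 0, 1], [0, 0, 0, -0.14, 0, 0, 1], [0, 0, 0, -0.14, 0, 0, 1], [0, 0, 0, -0.14, 0, 0, 1], [0, 0, 0, -0.13, 0, 0, 1], [0, 0, 0, 0, 0, 0, 1], [0, 0, 0, 0, 0, 0, 1]],
  ],
)

```text
time_s: 16.45
eef_pos: [0.5868, -0.3565, 0.1692]
tcp_rot: [[-0.001, 0.02, -1.0], [0.0, -1.0, -0.02], [-1.0, -0.0, 0.001]]
contact_force: [-0.4, -0.0, -1.2]
grip_width: 0.443
```

```bash
python3 -c "
from h import *
plan(.4885,-.0539,.0205,-88.4)"
```

```text
pos [ 0.5868 -0.3565  0.1692] psi -88.87 j7 -1.13 turn -0.008 before [ 14.89 -30.44   9.22] after [ 14.87 -30.53   8.98] tilt [ 1.    -0.     0.001]
```

Request:
step_arm(
  targets=[
    [[0, 0, 3, -0.008, 0, 0, 1], [0, -1, 3, 0, 0, 0, 1], [0, -3, 2.98, 0, 0, 0, 1], [0, -4, 0, 0, 0, 0, 1], [0, -4, 0, 0, 0, 0, 1], [0, -4, 0, 0, 0, 0, 1], [0, -4, 0, 0, 0, 0, 1], [0, -4, 0, 0, 0, 0, 1]],
  ],
)

```text
time_s: 17.25
eef_pos: [0.4895, -0.1177, 0.1699]
tcp_rot: [[0.0, 0.028, -1.0], [-0.0, -1.0, -0.028], [-1.0, 0.0, -0.0]]
contact_force: [0.1, -0.4, -1.1]
grip_width: 0.44
```

Request:
step_arm(
  targets=[
    [[0, -3.5, 0, 0, 0, 0, 1], [0, -2, 0, 0, 0, 0, 1], [0, -1, 0, 0, 0, 0, 1], [4, 0, 0, 0, 0, 0, 1], [4, 0, 0, 0, 0, 0, 1], [3, 0, 0, 0, 0, 0, 1], [1, 0, 0, 0, 0, 0, 1], [0, 0, 0, 0, 0, 0, 1]],
  ],
)

```text
time_s: 18.05
eef_pos: [0.487, -0.0548, 0.0486]
tcp_rot: [[-0.003, 0.03, -1.0], [-0.0, -1.0, -0.03], [-1.0, 0.0, 0.003]]
contact_force: [-0.4, -0.7, -0.8]
grip_width: 0.443
```

Request:
step_arm(
  targets=[
    [[0, 0, 0, 0, 0, 0, 1], [0, 0, 0, 0, 0, 0, 1], [0, 0, 0, 0, 0, 0, 1]],
  ],
)

```text
time_s: 18.35
eef_pos: [0.4888, -0.0544, 0.051]
tcp_rot: [[0.003, 0.031, -1.0], [-0.0, -1.0, -0.031], [-1.0, 0.0, -0.003]]
contact_force: [-0.4, 0.2, -2.1]
grip_width: 0.442
```

```bash
python3 -c "
from h import *
plan(.4885,-.0539,.0205,-88.4)"
```

```text
pos [ 0.4888 -0.0544  0.051 ] psi -88.21 j7 -1.68 turn 0.003 before [ 3.05 -0.06  0.03] after [ 3.05 -0.06  0.03] tilt [ 1.     0.    -0.003]
```

Request:
step_arm(
  targets=[
    [[1, -0.05, 0, 0.003, 0, 0, 1], [1, 0, 0, 0, 0, 0, 1], [0.7, 0, 0, 0, 0, 0, 1], [0.4, 0, 0, 0, 0, 0, 1], [0, 0, 0, 0, 0, 0, 1], [0, 0, 0, 0, 0, 0, 1], [0, 0, 0, 0, 0, 0, 1]],
  ],
)

```text
time_s: 19.05
eef_pos: [0.4876, -0.0537, 0.0183]
tcp_rot: [[-0.0, 0.029, -1.0], [0.0, -1.0, -0.029], [-1.0, -0.0, 0.0]]
contact_force: [0.1, -0.7, -1.6]
grip_width: 0.439
```

```bash
python3 -c "
from h import *
plan(.4885,-.0539,.02,-88.4)"
```

```text
pos [ 0.4876 -0.0537  0.0183] psi -88.35 j7 -1.7 turn 0.001 before [-0.17  0.02 -0.09] after [-0.17  0.02 -0.09] tilt [ 1. -0.  0.]
```

Request:
step_arm(
  targets=[
    [[-0.1, 0, -0.08, 0, 0, 0, 1], [0, 0, 0, 0, 0, 0, 1], [0, 0, 0, 0, 0, 0, 1], [0, 0, 0, 0, 0, 0, 0.47], [0, 0, 0, 0, 0, 0, 0.47], [0, 0, 0, 0, 0, 0, 0.47], [0, 0, 0, 0, 0, 0, 0.47]],
  ],
)

```text
time_s: 19.75
eef_pos: [0.4886, -0.0537, 0.0197]
tcp_rot: [[0.0, 0.029, -1.0], [-0.0, -1.0, -0.029], [-1.0, 0.0, -0.0]]
contact_force: [0.2, 0.1, 0.2]
grip_width: 0.532
```

```bash
python3 -c "
from h import *
plan(.49,.07,.3,-88.4)"
```

```text
pos [ 0.4886 -0.0537  0.0197] psi -88.35 j7 -1.7 turn 0.001 before [-28.03 -12.36  -0.5 ] after [-28.03 -12.37  -0.49] tilt [ 1.  0. -0.]
```

Request:
step_arm(
  targets=[
    [[-1, 0, 0, 0, 0, 0, 0.47], [-2, 0, 0, 0, 0, 0, 0.47], [-3, 0, 0, 0, 0, 0, 0.47], [-4, 0, 0, 0, 0, 0, 0.2], [-4, 0, 0, 0, 0, 0, 0], [-4, 0, 0, 0, 0, 0, 0], [-4, -3, 0, 0, 0, 0, 0], [-3, -4, 0, 0, 0, 0, 0]],
  ],
)

```text
time_s: 20.55
eef_pos: [0.4868, 0.0153, 0.2731]
tcp_rot: [[0.003, 0.025, -1.0], [-0.001, -1.0, -0.025], [-1.0, 0.001, -0.003]]
contact_force: [1.1, 0.5, -0.3]
grip_width: 0.948
```

Request:
step_arm(
  targets=[
    [[-3, -4, 0, 0, 0, 0, 0], [0, -1.4, 0, 0, 0, 0, 0], [0, 0, 0, 0, 0, 0, 0], [0, 0, 0, 0, 0, 0, 0], [0, 0, 0, 0, 0, 0, 0], [0, 0, 0, 0, 0, 0, 0]],
  ],
)

```text
time_s: 21.15
eef_pos: [0.4848, 0.0687, 0.299]
tcp_rot: [[-0.001, 0.027, -1.0], [-0.001, -1.0, -0.027], [-1.0, 0.001, 0.001]]
contact_force: [0.6, 0.8, -0.1]
grip_width: 0.999
```

```bash
python3 -c "
from h import *
d=snap('wrist','w3')
cv2.imwrite('pics/c4.png',cv2.resize(d['img'][100:310,180:460,::-1],(800,600),interpolation=2))
plan(.6656,.201,.2,-2.1)"
```

```text
pos [0.4849 0.069  0.2991] psi -88.46 j7 -1.84 turn -1.507 before [  9.88 -12.71 -18.43] after [  9.91  17.58 -13.86] tilt [ 1.    -0.001  0.   ]
```

View pics/c4.png

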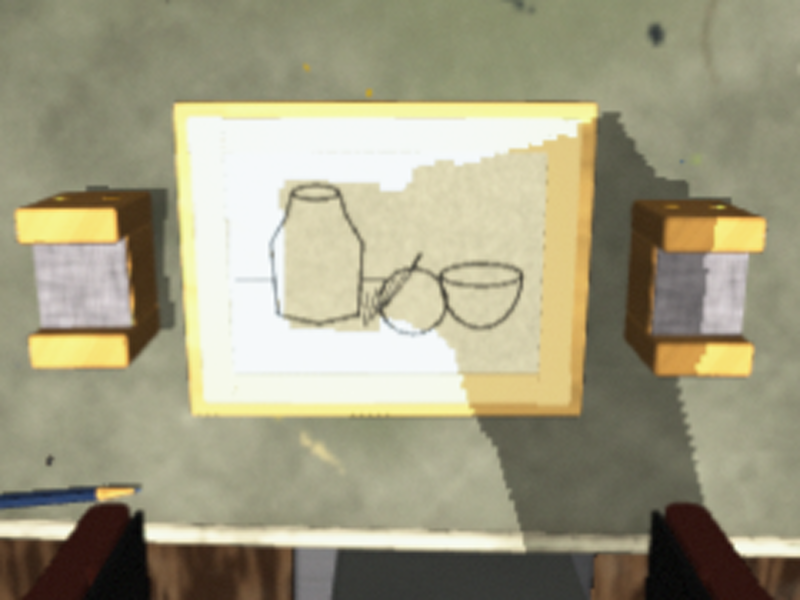

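Both feet stand left and right of the board, level with its middle, board untouched. Fit the poses.

```bash
python3 -c "
from h import *
c=lambda l:[(180+u/2.857,100+v/2.857) for u,v in l]
b=fit('w3',c([(175,103),(597,103),(582,413),(191,415)]),[(.07,.09,.008),(.07,-.09,.008),(-.07,-.09,.008),(-.07,.09,.008)],[.487,.07,.02])
o=[(.032,.02,.062),(.032,-.02,.062),(-.032,-.02,.062),(-.032,.02,.062)]
L=fit('w3',c([(17,208),(120,208),(128,368),(31,368)]),o,[.48,.196,0])
R=fit('w3',c([(661,216),(765,216),(752,376),(657,376)]),o,[.48,-.05,0])
for F in(L,R):
  d=F[:2]-b[:2]; print('in board', np.round([d[0]*np.cos(b[2])+d[1]*np.sin(b[2]),-d[0]*np.sin(b[2])+d[1]*np.cos(b[2])],4))
print('mid',(L[:2]+R[:2])/2,'dir',np.degrees(np.arctan2(*(L-R)[:2])))
"
```

```text
pose [0.4856 0.071  0.028 ] deg 1.6 rms 0.66
pose [0.4826 0.1926 0.0107] deg 0.6 rms 0.27
pose [ 0.4861 -0.0558  0.0529] deg 3.0 rms 0.46
in board [0.0004 0.1216]
in board [-0.0031 -0.1268]
mid [0.48434852 0.06836562] dir -0.8127144992277822
```

Request:
step_arm(
  targets=[
    [[0, 0, 0, -0.137, 0, 0, 0], [0, 0, 0, -0.137, 0, 0, 0], [0, 0, 0, -0.137, 0, 0, 0], [0, 0, 0, -0.137, 0, 0, 0], [0, 0, 0, -0.137, 0, 0, 0], [0, 0, 0, -0.137, 0, 0, 0], [0, 0, 0, -0.137, 0, 0, 0], [0, 0, 0, -0.137, 0, 0, 0]],
  ],
)

```text
time_s: 22.0
eef_pos: [0.4849, 0.0695, 0.2993]
tcp_rot: [[-0.001, 0.904, -0.427], [-0.0, -0.427, -0.904], [-1.0, -0.001, 0.0]]
contact_force: [-0.3, 0.2, 0.0]
grip_width: 1.0
```

Request:
step_arm(
  targets=[
    [[0, 0, 0, -0.137, 0, 0, 0], [0, 0, 0, -0.137, 0, 0, 0], [0, 0, 0, -0.137, 0, 0, 0], [0, 0, -3, 0, 0, 0, 0], [0, 0, -4, 0, 0, 0, 0], [0, 0, -4, 0, 0, 0, 0], [0, 1, -3, 0, 0, 0, 0], [0, 3, 0, 0, 0, 0, 0]],
  ],
)

```text
time_s: 22.8
eef_pos: [0.5278, 0.214, 0.3]
tcp_rot: [[-0.001, 1.0, -0.028], [0.002, -0.028, -1.0], [-1.0, -0.001, -0.002]]
contact_force: [0.1, 0.3, 0.4]
grip_width: 1.003
```

Request:
step_arm(
  targets=[
    [[0, 4, 0, 0, 0, 0, 0], [0, 4, 0, 0, 0, 0, 0], [0, 4, 0, 0, 0, 0, 0], [3, 1.6, 0, 0, 0, 0, 0], [4, 0, 0, 0, 0, 0, 0], [3, 0, 0, 0, 0, 0, 0], [0, 0, 0, 0, 0, 0, 0], [0, 0, 0, 0, 0, 0, 0]],
  ],
)

```text
time_s: 23.6
eef_pos: [0.6659, 0.2035, 0.1997]
tcp_rot: [[-0.001, 0.999, -0.036], [-0.0, -0.036, -0.999], [-1.0, -0.001, 0.0]]
contact_force: [-0.3, 0.1, -0.3]
grip_width: 0.997
```

Request:
step_arm(
  targets=[
    [[0, 0, 0, 0, 0, 0, 0], [0, 0, 0, 0, 0, 0, 0]],
  ],
)

```text
time_s: 23.8
eef_pos: [0.6667, 0.2044, 0.202]
tcp_rot: [[0.003, 0.999, -0.035], [0.001, -0.035, -0.999], [-1.0, 0.003, -0.001]]
contact_force: [-0.4, 0.3, -0.1]
grip_width: 0.996
```

```bash
python3 -c "
from h import *
snap('wrist','w4')
plan(.6656,.2033,.011,-2.1)"
```

```text
pos [0.6665 0.2043 0.2017] psi -2.01 j7 -0.62 turn 0.001 before [19.07 -0.14  0.12] after [19.07 -0.09  0.1 ] tilt [ 1.     0.003 -0.001]
```

View pics/w4.png

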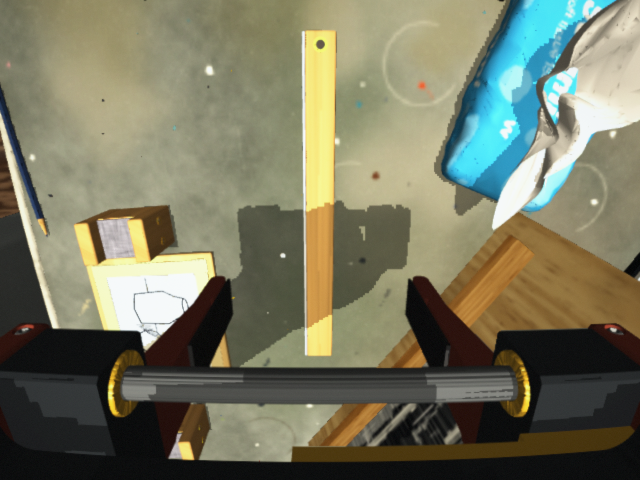

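Bar hangs centred under the jaws, cols 303-337, rows 30-355; easel ledge runs (520,245)-(310,445), tissue box at right (440+). Check clearances numerically.

```bash
python3 -c "
from h import *
for z in (0,.05,.1): print(z,ray('w4',[(500,235),(522,245),(440,315),(310,445)],z)[:,:2].round(3).tolist(), ray('w4',[(443,165),(470,100),(497,228),(455,180)],z)[:,:2].round(3).tolist())
fit('w4',[(303,30),(337,30),(331,355),(306,355)],[(-.015,.165,.012),(.015,.165,.012),(.015,-.165,.012),(-.015,-.165,.012)],[.666,.203,-.03])
print(ray('scene0',[(240,236),(355,236)],0.03)[:,:2],ray('scene0',[(240,236),(355,236)],0.0)[:,:2],ray('scene0',[(173,250),(243,250)],0)[:,:2])
"
```

```text
0 [[0.858, 0.169], [0.884, 0.157], [0.8, 0.077], [0.645, -0.11]] [[0.792, 0.244], [0.815, 0.305], [0.854, 0.177], [0.805, 0.229]]
0.05 [[0.831, 0.185], [0.854, 0.175], [0.781, 0.106], [0.648, -0.055]] [[0.774, 0.25], [0.794, 0.302], [0.828, 0.192], [0.786, 0.237]]
0.1 [[0.805, 0.201], [0.824, 0.193], [0.763, 0.135], [0.651, 0.001]] [[0.757, 0.255], [0.774, 0.299], [0.802, 0.207], [0.767, 0.244]]
pose [ 0.6673  0.2018 -0.0387] deg -2.2 rms 0.74
[[ 0.84052467  0.2111487 ]
 [ 0.59029851 -0.03548616]] [[ 0.90022107  0.16999039]
 [ 0.63777419 -0.0886898 ]] [[0.95706499 0.37941891]
 [0.80490695 0.22867304]]
```

Request:
step_arm(
  targets=[
    [[3, -0.1, 0.17, 0, 0, 0, 0], [4, 0, 0, 0, 0, 0, 0], [4, 0, 0, 0, 0, 0, 0], [3, 0, 0, 0, 0, 0, 0], [1.5, 0, 0, 0, 0, 0, 0], [1, 0, 0, 0, 0, 0, 0], [0, 0, 0, 0, 0, 0, 0], [0, 0, 0, 0, 0, 0, 0]],
  ],
)

```text
time_s: 24.65
eef_pos: [0.6657, 0.2028, 0.0363]
tcp_rot: [[0.002, 0.999, -0.035], [0.001, -0.035, -0.999], [-1.0, 0.002, -0.001]]
contact_force: [0.2, 0.3, 0.5]
grip_width: 0.999
```

Request:
step_arm(
  targets=[
    [[0, 0, 0, 0, 0, 0, 0], [0, 0, 0, 0, 0, 0, 0], [0, 0, 0, 0, 0, 0, 0]],
  ],
)

```text
time_s: 24.95
eef_pos: [0.6651, 0.2024, 0.0355]
tcp_rot: [[0.001, 0.999, -0.035], [0.0, -0.035, -0.999], [-1.0, 0.001, -0.0]]
contact_force: [-0.0, 0.3, 0.3]
grip_width: 1.002
```

```bash
python3 -c "
from h import *
plan(.6656,.2025,.011,-2.15)"
```

```text
pos [0.6651 0.2024 0.0355] psi -2.01 j7 -0.68 turn 0.002 before [ 2.45  0.04 -0.01] after [ 2.45  0.05 -0.01] tilt [ 1.     0.001 -0.   ]
```

Request:
step_arm(
  targets=[
    [[1, 0, 0, 0.002, 0, 0, 0], [0.9, 0, 0, 0, 0, 0, 0], [0.5, 0, 0, 0, 0, 0, 0], [0, 0, 0, 0, 0, 0, 0], [0, 0, 0, 0, 0, 0, 0], [0, 0, 0, 0, 0, 0, 0], [0, 0, 0, 0, 0, 0, 1], [0, 0, 0, 0, 0, 0, 1]],
  ],
  grip_force=25,
)

```text
time_s: 25.75
eef_pos: [0.6648, 0.2024, 0.0108]
tcp_rot: [[0.0, 0.999, -0.037], [0.0, -0.037, -0.999], [-1.0, 0.0, -0.0]]
contact_force: [-1.1, -0.1, 0.6]
grip_width: 0.853
```

Request:
step_arm(
  targets=[
    [[0, 0, 0, 0, 0, 0, 1], [0, 0, 0, 0, 0, 0, 1], [0, 0, 0, 0, 0, 0, 1], [0, 0, 0, 0, 0, 0, 1], [0, 0, 0, 0, 0, 0, 1], [0, 0, 0, 0, 0, 0, 1], [0, 0, 0, 0, 0, 0, 1]],
  ],
)

```text
time_s: 26.45
eef_pos: [0.6649, 0.2023, 0.0107]
tcp_rot: [[0.0, 0.999, -0.037], [0.0, -0.037, -0.999], [-1.0, 0.0, -0.0]]
contact_force: [0.7, 0.4, 0.6]
grip_width: 0.34
```

```bash
python3 -c "
from h import *
plan(.4842,.0712,.14,1.0);st()"
```

```text
pos [0.6649 0.2023 0.0107] psi -2.12 j7 -0.7 turn -0.054 before [-12.93 -17.57  13.77] after [-12.93 -18.29  12.79] tilt [ 1.  0. -0.]
{'time_s': 26.45, 'joint_positions': [-0.092, 0.797, -0.425, 1.555, 0.394, 0.876, -0.696], 'dq': [-0.001, 0.001, 0.0, 0.0, 0.0, -0.002, 0.001], 'effort': [-0.085, -74.429, -8.282, -22.59, -0.11, 0.097, 0.001], 'eef_pos': [0.665, 0.202, 0.011], 'tcp_rot': [[0.0, 0.999, -0.037], [0.0, -0.037, -0.999], [-1.0, 0.0, -0.0]], 'contact_force': [0.667, 0.404, 0.593], 'ft_torque': [-0.029, -0.168, -0.035], 'grip_width': 0.34}
```

Request:
step_arm(
  targets=[
    [[-1, 0, 0, 0, 0, 0, 1], [-2, 0, 0, 0, 0, 0, 1], [-3, -1, 0, 0, 0, 0, 1], [-3, -2, 0, 0, 0, 0, 1], [-3, -3, 0, 0, 0, 0, 1], [-0.9, -3, 0, 0, 0, 0, 1], [0, -3, 0, 0, 0, 0, 1], [0, -3, 0, 0, 0, 0, 1]],
  ],
)

```text
time_s: 27.25
eef_pos: [0.5138, 0.2079, 0.1409]
tcp_rot: [[0.002, 0.999, -0.037], [0.0, -0.037, -0.999], [-1.0, 0.002, -0.0]]
contact_force: [-0.1, 0.6, -1.3]
grip_width: 0.339
```

Request:
step_arm(
  targets=[
    [[0, -2, 0, 0, 0, 0, 1], [0, -0.6, 3, 0, 0, 0, 1], [0, 0, 3, 0, 0, 0, 1], [0, 0, 3, 0, 0, 0, 1], [0, 0, 3, 0, 0, 0, 1], [0, 0, 1.8, 0, 0, 0, 1], [0, 0, 0, -0.054, 0, 0, 1], [0, 0, 0, 0, 0, 0, 1]],
  ],
)

```text
time_s: 28.05
eef_pos: [0.4838, 0.0703, 0.1403]
tcp_rot: [[0.001, 1.0, 0.017], [-0.0, 0.017, -1.0], [-1.0, 0.001, 0.0]]
contact_force: [0.3, 0.7, -1.2]
grip_width: 0.336
```

Request:
step_arm(
  targets=[
    [[0, 0, 0, 0, 0, 0, 1], [0, 0, 0, 0, 0, 0, 1], [0, 0, 0, 0, 0, 0, 1], [0, 0, 0, 0, 0, 0, 1]],
  ],
)

```text
time_s: 28.45
eef_pos: [0.4837, 0.0714, 0.1396]
tcp_rot: [[-0.0, 1.0, 0.017], [0.0, 0.017, -1.0], [-1.0, -0.0, -0.0]]
contact_force: [1.0, 0.1, -1.1]
grip_width: 0.337
```

```bash
python3 -c "
from h import *
plan(.4842,.0712,.062,1.0)
a=snap('side','s1')['img']; b=snap('scene','sc1')['img']
o=np.zeros((600,800,3),np.uint8)
o[:300]=cv2.resize(a[150:345,185:445],(800,600),interpolation=2)[::2,::1][:300]
x=cv2.resize(a[200:350,215:395],(480,400),interpolation=2); y=cv2.resize(b[180:330,250:450],(400,300),interpolation=2)
o[:]=0;o[:400,:480]=x; o[300:,400:]=y
cv2.imwrite('pics/c5.png',o[:,:,::-1])"
```

```text
pos [0.4837 0.0714 0.1396] psi 1.0 j7 -0.44 turn -0.0 before [7.76 0.05 0.02] after [7.76 0.05 0.02] tilt [ 1. -0. -0.]
```

View pics/c5.png

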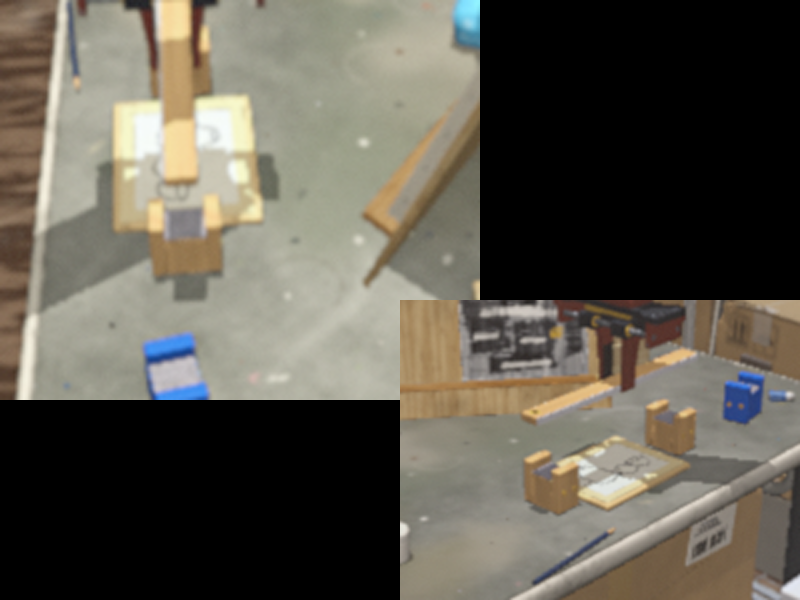

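```bash
python3 -c "
from h import *
def W(lx,ly,z):
  a=np.radians(1.0); return [.4837+np.cos(a)*lx-np.sin(a)*ly,.0712+np.sin(a)*lx+np.cos(a)*ly,z]
P=[W(-.015,-.165,.129),W(.015,-.165,.129),W(-.015,-.165,.141),W(.015,-.165,.141)]
print('side crop',((proj('s1',P)-[215,200])*2.667).round(0).tolist())
P=[W(-.015,.165,.129),W(.015,.165,.141),W(-.015,.165,.141),W(-.015,-.165,.141),W(.015,-.165,.141)]
print('scene crop',((proj('sc1',P)-[250,180])*2+[400,300]).round(0).tolist())
a=load('s1')['img'];b=load('sc1')['img']
o=np.zeros((600,800,3),np.uint8)
o[:300,:400]=cv2.resize(a[245:305,260:340],(400,300),interpolation=2);o[:300,400:]=cv2.resize(b[215:260,300:360],(400,300),interpolation=2)
o[300:,:400]=cv2.resize(b[195:240,350:410],(400,300),interpolation=2)
o[300:,400:]=cv2.resize(a[190:265,240:340],(400,300),interpolation=2)
cv2.imwrite('pics/c6.png',o[:,:,::-1])"
```

```text
side crop [[162.0, 188.0], [198.0, 186.0], [161.0, 178.0], [197.0, 176.0]]
scene crop [[539.0, 426.0], [522.0, 411.0], [539.0, 417.0], [699.0, 352.0], [683.0, 348.0]]
```

View pics/c6.png

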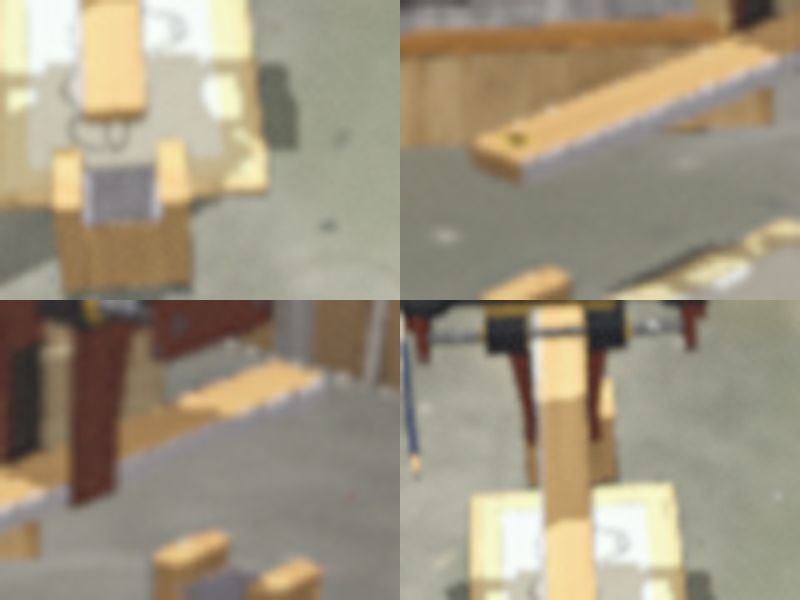

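```bash
python3 -c "
from h import *
c=lambda u,v:(260+u/5,245+v/5)
print('foot R top near face outer', ray('s1',[c(53,208),c(190,208)],.062).round(4).tolist())
print('cheek near inner', ray('s1',[c(86,208),c(157,208)],.062).round(4).tolist())
print('cheek far outer', ray('s1',[c(52,150),c(186,140)],.062).round(4).tolist())
print('bar end', ray('s1',[c(83,111),c(145,109)],.1416).round(4).tolist())
print(proj('s1',[[.4865+sx,-.0735,.062] for sx in(-.032,-.018,.018,.032)]).round(1).tolist(),[c(u,208)for u in(53,86,157,190)])
"
```

```text
foot R top near face outer [[0.4561, -0.0776, 0.062], [0.5196, -0.0818, 0.062]]
cheek near inner [[0.4714, -0.0786, 0.062], [0.5043, -0.0808, 0.062]]
cheek far outer [[0.4553, -0.0395, 0.062], [0.5192, -0.037, 0.062]]
bar end [[0.4745, -0.0963, 0.1416], [0.5016, -0.0969, 0.1416]]
[[269.9, 285.4], [275.9, 285.1], [291.4, 284.3], [297.4, 284.0]] [(270.6, 286.6), (277.2, 286.6), (291.4, 286.6), (298.0, 286.6)]
```

Request:
step_arm(
  targets=[
    [[1, 0.05, 0, 0, 0, 0, 1], [2, 0, 0, 0, 0, 0, 1], [1.5, 0, 0, 0, 0, 0, 1], [0.5, 0, 0, 0, 0, 0, 1], [0, 0, 0, 0, 0, 0, 1], [0, 0, 0, 0, 0, 0, 1], [0, 0, 0, 0, 0, 0, 1], [0, 0, 0, 0, 0, 0, 1]],
  ],
)

```text
time_s: 29.35
eef_pos: [0.4847, 0.071, 0.0902]
tcp_rot: [[0.001, 1.0, 0.017], [0.0, 0.017, -1.0], [-1.0, 0.001, -0.0]]
contact_force: [-0.4, -0.3, -1.3]
grip_width: 0.341
```

```bash
python3 -c "
from h import *
plan(.4842,.0712,.0587,1.0)"
```

```text
pos [0.4847 0.071  0.0902] psi 0.97 j7 -0.5 turn -0.001 before [ 3.15 -0.05 -0.02] after [ 3.15 -0.05 -0.02] tilt [ 1.     0.001 -0.   ]
```

Request:
step_arm(
  targets=[
    [[0.8, -0.03, 0, 0, 0, 0, 1], [0.8, 0, 0, 0, 0, 0, 1], [0.5, 0, 0, 0, 0, 0, 1], [0.5, 0, 0, 0, 0, 0, 1], [0.3, 0, 0, 0, 0, 0, 1], [0, 0, 0, 0, 0, 0, 1], [0, 0, 0, 0, 0, 0, 1], [0, 0, 0, 0, 0, 0, 1]],
  ],
)

```text
time_s: 30.15
eef_pos: [0.4841, 0.071, 0.0609]
tcp_rot: [[0.0, 1.0, 0.017], [0.0, 0.017, -1.0], [-1.0, 0.0, -0.0]]
contact_force: [-0.6, -0.7, -1.5]
grip_width: 0.338
```

```bash
python3 -c "
from h import *
plan(.4842,.0712,.0587,1.0);st()
a=snap('side','s2')['img']; b=snap('scene','sc2')['img']
o=np.zeros((600,800,3),np.uint8)
o[:300,:400]=cv2.resize(a[245:305,260:340],(400,300),interpolation=2);o[:300,400:]=cv2.resize(b[235:280,300:360],(400,300),interpolation=2)
o[300:,:400]=cv2.resize(b[220:265,355:415],(400,300),interpolation=2)
o[300:,400:]=cv2.resize(a[200:275,240:340],(400,300),interpolation=2)
cv2.imwrite('pics/c7.png',o[:,:,::-1])"
```

```text
pos [0.4841 0.071  0.0609] psi 0.97 j7 -0.53 turn -0.0 before [ 0.22  0.01 -0.02] after [ 0.22  0.01 -0.02] tilt [ 1.  0. -0.]
{'time_s': 30.15, 'joint_positions': [0.144, 0.459, -0.483, 2.056, 0.326, 0.698, -0.532], 'dq': [0.001, -0.002, 0.001, 0.001, 0.002, 0.001, 0.0], 'effort': [-0.029, -50.021, -5.144, -19.89, -0.036, -0.023, -0.0], 'eef_pos': [0.484, 0.071, 0.061], 'tcp_rot': [[0.0, 1.0, 0.017], [0.0, 0.017, -1.0], [-1.0, 0.0, -0.0]], 'contact_force': [-0.633, -0.659, -1.475], 'ft_torque': [-0.001, -0.069, 0.019], 'grip_width': 0.338}
```

View pics/c7.png

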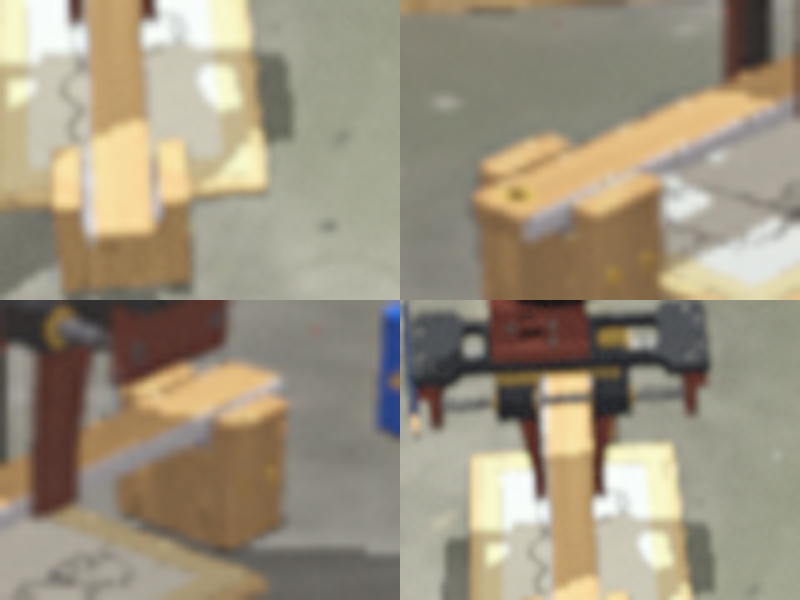

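The bar is between the cheeks of both saddles (right foot crop (120,200), left foot (560,190)), overhanging on both sides. Lower the last 2 mm and release.

Request:
step_arm(
  targets=[
    [[0.1, 0, 0, 0, 0, 0, 1], [0.1, 0, 0, 0, 0, 0, 1], [0, 0, 0, 0, 0, 0, 1], [0, 0, 0, 0, 0, 0, 1], [0, 0, 0, 0, 0, 0, 0.58], [0, 0, 0, 0, 0, 0, 0.58], [0, 0, 0, 0, 0, 0, 0.55], [0, 0, 0, 0, 0, 0, 0.55]],
  ],
)

```text
time_s: 31.05
eef_pos: [0.484, 0.071, 0.0587]
tcp_rot: [[0.0, 1.0, 0.017], [0.0, 0.017, -1.0], [-1.0, 0.0, 0.0]]
contact_force: [0.7, -0.7, 0.2]
grip_width: 0.454
```

Request:
step_arm(
  targets=[
    [[-0.5, 0, 0, 0, 0, 0, 0.55], [-1, 0, 0, 0, 0, 0, 0.55], [-2, 0, 0, 0, 0, 0, 0.5], [-3, 0, 0, 0, 0, 0, 0.2], [-3, 0, 0, 0, 0, 0, 0], [-3, 0, 0, 0, 0, 0, 0], [-3, 0, 0, 0, 0, 0, 0], [-2, 0, 0, 0, 0, 0, 0]],
  ],
)

```text
time_s: 31.85
eef_pos: [0.4844, 0.0713, 0.2367]
tcp_rot: [[0.003, 1.0, 0.017], [0.0, 0.017, -1.0], [-1.0, 0.003, -0.0]]
contact_force: [0.5, 0.7, 0.2]
grip_width: 0.916
```

Request:
step_arm(
  targets=[
    [[-3, 0, 0, 0, 0, 0, 0], [-3, 0, 0, 0, 0, 0, 0], [-2, 0, 0, 0, 0, 0, 0], [0, 0, 0, 0, 0, 0, 0], [0, 0, 0, 0, 0, 0, 0], [0, 0, 0, 0, 0, 0, 0]],
  ],
)

```text
time_s: 32.45
eef_pos: [0.4833, 0.0708, 0.3129]
tcp_rot: [[-0.001, 1.0, 0.017], [-0.0, 0.017, -1.0], [-1.0, -0.001, 0.0]]
contact_force: [-0.3, 0.6, 0.2]
grip_width: 1.001
```

```bash
python3 -c "
from h import *
d=snap('wrist','w5')
plan(.517,.422,.15,0)"
```

```text
pos [0.4833 0.0707 0.3127] psi 0.98 j7 -0.31 turn 0.017 before [ 16.26   4.   -35.07] after [ 16.27   3.37 -35.13] tilt [ 1.    -0.002  0.   ]
```

View pics/w5.png

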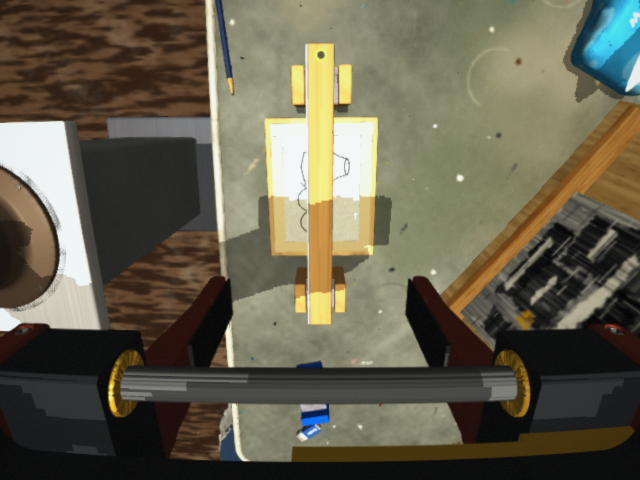

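The bar lies across both saddles, clear of the drawing: ends at rows 44 and 323, feet at rows 65-104 and 268-311. Check overhangs.

```bash
python3 -c "
from h import *
print(ray('w5',[(320,44),(319,323)],.06).round(4).tolist()); print(ray('w5',[(292,65),(352,65),(292,104),(296,268),(345,268),(296,311),(344,311)],.062).round(4).tolist())
a=load('w5')['img'];o=np.zeros((600,800,3),np.uint8)
o[:,:400]=cv2.resize(a[30:135,285:355],(400,600),interpolation=2);o[:,400:]=cv2.resize(a[250:355,285:355],(400,600),interpolation=2)
cv2.imwrite('pics/c8.png',o[:,:,::-1])"
```

```text
[[0.481, 0.2338, 0.06], [0.4858, -0.0919, 0.06]]
[[0.4521, 0.2125, 0.062], [0.5149, 0.2137, 0.062], [0.4522, 0.1734, 0.062], [0.4565, -0.0151, 0.062], [0.5161, -0.0141, 0.062], [0.4563, -0.0739, 0.062], [0.5172, -0.0728, 0.062]]
```

View pics/c8.png

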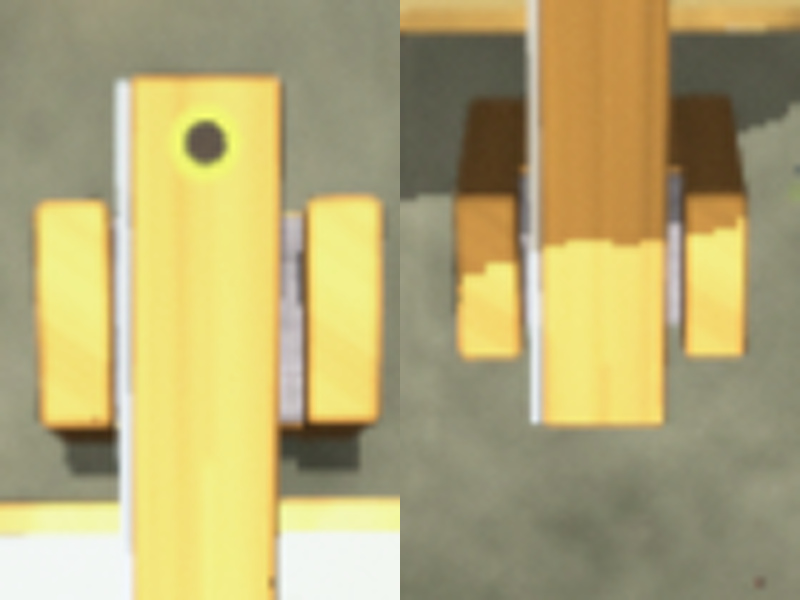

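Seated: overhangs about 21 and 18 mm. Now the pot.

Request:
step_arm(
  targets=[
    [[0, 0, -3, 0, 0, 0, 0], [0, 0, -4, 0, 0, 0, 0], [0, 0.8, -4, 0, 0, 0, 0], [0, 0.8, -4, 0, 0, 0, 0], [0, 0.8, -4, 0, 0, 0, 0], [0, 0.8, -4, 0, 0, 0, 0], [0, 0.7, -4, 0, 0, 0, 0], [0, 0, -4, 0, 0, 0, 0]],
  ],
)

```text
time_s: 33.3
eef_pos: [0.5182, 0.3825, 0.3119]
tcp_rot: [[-0.002, 1.0, 0.016], [-0.001, 0.016, -1.0], [-1.0, -0.002, 0.001]]
contact_force: [-0.3, 0.3, 0.5]
grip_width: 1.006
```

Request:
step_arm(
  targets=[
    [[0, 0, -3, 0, 0, 0, 0], [3, 0, -1.2, 0, 0, 0, 0], [4, 0, 0, 0, 0, 0, 0], [4, 0, 0, 0, 0, 0, 0], [4, 0, 0, 0, 0, 0, 0], [1, 0, 0, 0, 0, 0, 0], [0, 0, 0, 0, 0, 0, 0], [0, 0, 0, 0, 0, 0, 0]],
  ],
)

```text
time_s: 34.1
eef_pos: [0.5174, 0.4244, 0.1552]
tcp_rot: [[0.001, 1.0, 0.017], [0.001, 0.017, -1.0], [-1.0, 0.001, -0.001]]
contact_force: [0.2, 0.2, 0.3]
grip_width: 1.001
```

```bash
python3 -c "
from h import *
d=snap('wrist','w6')
plan(.5165,.423,.014,0.98)"
```

```text
pos [0.5177 0.4246 0.1558] psi 0.97 j7 -1.04 turn -0.0 before [14.18 -0.15  0.19] after [14.18 -0.12  0.16] tilt [ 1.     0.002 -0.002]
```

View pics/w6.png

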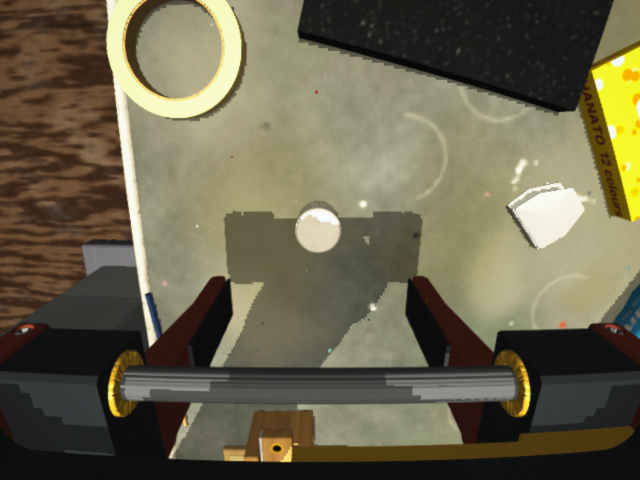

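Pot top centred at (318,230). That is the 16th picture, so the rest is numeric.

```bash
python3 -c "
from h import *
p=ray('w6',[(318,230)],.041)[0]; print(p); plan(p[0]-.002,p[1],.014,0.97)"
```

```text
[0.51642178 0.42669877 0.041     ]
pos [0.5177 0.4246 0.1558] psi 0.97 j7 -1.04 turn -0.0 before [14.18 -0.35 -0.19] after [14.18 -0.32 -0.22] tilt [ 1.     0.002 -0.002]
```

Request:
step_arm(
  targets=[
    [[3, -0.3, -0.1, 0, 0, 0, 0], [4, 0, 0, 0, 0, 0, 0], [3, 0, 0, 0, 0, 0, 0], [2, 0, 0, 0, 0, 0, 0], [1.5, 0, 0, 0, 0, 0, 0], [0.7, 0, 0, 0, 0, 0, 0], [0, 0, 0, 0, 0, 0, 0], [0, 0, 0, 0, 0, 0, 0]],
  ],
  grip_force=15,
)

```text
time_s: 34.95
eef_pos: [0.5145, 0.4252, 0.013]
tcp_rot: [[0.001, 1.0, 0.017], [0.001, 0.017, -1.0], [-1.0, 0.001, -0.001]]
contact_force: [-1.4, -0.1, 0.2]
grip_width: 0.997
```

Request:
step_arm(
  targets=[
    [[0, 0, 0, 0, 0, 0, 0], [0, 0, 0, 0, 0, 0, 0], [0, 0, 0, 0, 0, 0, 1], [0, 0, 0, 0, 0, 0, 1], [0, 0, 0, 0, 0, 0, 1], [0, 0, 0, 0, 0, 0, 1], [0, 0, 0, 0, 0, 0, 1], [0, 0, 0, 0, 0, 0, 1]],
  ],
)

```text
time_s: 35.75
eef_pos: [0.5139, 0.4245, 0.0116]
tcp_rot: [[-0.0, 1.0, 0.017], [-0.0, 0.017, -1.0], [-1.0, -0.0, 0.0]]
contact_force: [-0.8, 0.2, -0.5]
grip_width: 0.49
```

Request:
step_arm(
  targets=[
    [[0, 0, 0, 0, 0, 0, 1], [0, 0, 0, 0, 0, 0, 1], [0, 0, 0, 0, 0, 0, 1]],
  ],
)

```text
time_s: 36.05
eef_pos: [0.514, 0.4245, 0.0116]
tcp_rot: [[0.0, 1.0, 0.017], [-0.0, 0.017, -1.0], [-1.0, 0.0, 0.0]]
contact_force: [0.4, 0.2, 0.7]
grip_width: 0.413
```

```bash
python3 -c "
from h import *
plan(.4895,-.1418,.3,1.6)"
```

```text
pos [0.514  0.4245 0.0116] psi 0.97 j7 -1.13 turn -0.011 before [-28.84  -3.41  56.58] after [-28.84  -4.03  56.54] tilt [1. 0. 0.]
```

Request:
step_arm(
  targets=[
    [[-1, 0, 0, 0, 0, 0, 1], [-2, 0, 0, 0, 0, 0, 1], [-4, 0, 0, 0, 0, 0, 1], [-4, 0, 0, 0, 0, 0, 1], [-4, 0, 0, 0, 0, 0, 1], [-4, -0.4, 1, 0, 0, 0, 1], [-4, -1, 2, 0, 0, 0, 1], [-3, -1, 3, 0, 0, 0, 1]],
  ],
)

```text
time_s: 36.85
eef_pos: [0.4899, 0.3654, 0.2749]
tcp_rot: [[0.002, 1.0, 0.02], [0.003, 0.02, -1.0], [-1.0, 0.002, -0.003]]
contact_force: [1.4, -1.3, -1.5]
grip_width: 0.412
```

Request:
step_arm(
  targets=[
    [[-2, -1, 4, 0, 0, 0, 1], [-0.84, 0, 4, 0, 0, 0, 1], [0, 0, 4, 0, 0, 0, 1], [0, 0, 4, 0, 0, 0, 1], [0, 0, 4, 0, 0, 0, 1], [0, 0, 4, 0, 0, 0, 1], [0, 0, 4, 0, 0, 0, 1], [0, 0, 4, 0, 0, 0, 1]],
  ],
)

```text
time_s: 37.65
eef_pos: [0.4859, 0.0426, 0.3009]
tcp_rot: [[0.001, 1.0, 0.017], [-0.0, 0.017, -1.0], [-1.0, 0.001, 0.0]]
contact_force: [0.1, 0.4, -1.7]
grip_width: 0.411
```

Request:
step_arm(
  targets=[
    [[0, 0, 4, 0, 0, 0, 1], [0, 0, 4, 0, 0, 0, 1], [0, 0, 4, 0, 0, 0, 1], [0, 0, 4, 0, 0, 0, 1], [0, 0, 2.5, 0, 0, 0, 1], [0, 0, 0, 0, 0, 0, 1], [0, 0, 0, 0, 0, 0, 1], [0, 0, 0, 0, 0, 0, 1]],
  ],
)

```text
time_s: 38.45
eef_pos: [0.4896, -0.1394, 0.3005]
tcp_rot: [[0.0, 1.0, 0.019], [0.0, 0.019, -1.0], [-1.0, 0.001, -0.0]]
contact_force: [0.2, -0.2, 0.1]
grip_width: 0.407
```

```bash
python3 -c "
from h import *
plan(.4895,-.1418,.0116,.97);st()"
```

```text
pos [ 0.4896 -0.1394  0.3005] psi 1.09 j7 0.12 turn 0.002 before [28.88 -0.03  0.25] after [ 2.889e+01 -2.000e-02  2.400e-01] tilt [ 1.     0.001 -0.   ]
{'time_s': 38.45, 'joint_positions': [0.577, 0.19, -0.458, 1.75, 0.089, 1.221, 0.116], 'dq': [-0.009, -0.001, -0.0, 0.002, 0.002, 0.001, 0.002], 'effort': [0.747, -41.653, -1.787, -30.348, 0.004, 0.032, 0.003], 'eef_pos': [0.49, -0.139, 0.3], 'tcp_rot': [[0.0, 1.0, 0.019], [0.0, 0.019, -1.0], [-1.0, 0.001, -0.0]], 'contact_force': [0.195, -0.215, 0.059], 'ft_torque': [-0.086, -0.067, -0.021], 'grip_width': 0.407}
```

Request:
step_arm(
  targets=[
    [[2, 0, 0.25, 0, 0, 0, 1], [4, 0, 0, 0, 0, 0, 1], [4, 0, 0, 0, 0, 0, 1], [4, 0, 0, 0, 0, 0, 1], [4, 0, 0, 0, 0, 0, 1], [4, 0, 0, 0, 0, 0, 1], [3, 0, 0, 0, 0, 0, 1], [1, 0, 0, 0, 0, 0, 1]],
  ],
)

```text
time_s: 39.25
eef_pos: [0.4881, -0.1415, 0.0376]
tcp_rot: [[-0.004, 1.0, 0.02], [0.002, 0.02, -1.0], [-1.0, -0.004, -0.002]]
contact_force: [-0.5, 0.3, -0.3]
grip_width: 0.408
```

Request:
step_arm(
  targets=[
    [[0, 0, 0, 0, 0, 0, 1], [0, 0, 0, 0, 0, 0, 1], [0, 0, 0, 0, 0, 0, 1], [0, 0, 0, 0, 0, 0, 1]],
  ],
)

```text
time_s: 39.65
eef_pos: [0.4906, -0.1437, 0.0415]
tcp_rot: [[0.002, 1.0, 0.017], [-0.001, 0.017, -1.0], [-1.0, 0.002, 0.001]]
contact_force: [0.3, 0.2, -0.3]
grip_width: 0.407
```

```bash
python3 -c "
from h import *
plan(.4895,-.1418,.0116,.97)"
```

```text
pos [ 0.4906 -0.1437  0.0415] psi 0.97 j7 -0.06 turn -0.0 before [ 2.99 -0.11 -0.2 ] after [ 2.99 -0.1  -0.2 ] tilt [1.    0.002 0.001]
```

Request:
step_arm(
  targets=[
    [[1, -0.1, -0.1, 0, 0, 0, 1], [1, 0, 0, 0, 0, 0, 1], [0.6, 0, 0, 0, 0, 0, 1], [0.3, 0, 0, 0, 0, 0, 1], [0, 0, 0, 0, 0, 0, 1], [0, 0, 0, 0, 0, 0, 1], [0, 0, 0, 0, 0, 0, 1]],
  ],
)

```text
time_s: 40.35
eef_pos: [0.4885, -0.1425, 0.0108]
tcp_rot: [[-0.0, 1.0, 0.017], [0.0, 0.017, -1.0], [-1.0, -0.0, -0.0]]
contact_force: [0.2, 1.0, 0.3]
grip_width: 0.41
```

```bash
python3 -c "
from h import *
plan(.4895,-.1418,.0116,.97);print(telemetry.get_state()['contact_force'])"
```

```text
pos [ 0.4885 -0.1425  0.0108] psi 0.98 j7 -0.09 turn 0.0 before [-0.08  0.1  -0.06] after [-0.08  0.1  -0.06] tilt [ 1. -0. -0.]
[0.24595965 1.0167023  0.28420568]
```

Request:
step_arm(
  targets=[
    [[0, 0, 0, 0, 0, 0, 0.45], [0, 0, 0, 0, 0, 0, 0.45], [0, 0, 0, 0, 0, 0, 0.45], [0, 0, 0, 0, 0, 0, 0.45], [-1, 0, 0, 0, 0, 0, 0.45], [-2, 0, 0, 0, 0, 0, 0.45], [-3, 0, 0, 0, 0, 0, 0.4], [-4, 0, 0, 0, 0, 0, 0.4]],
  ],
)

```text
time_s: 41.15
eef_pos: [0.4875, -0.1421, 0.1117]
tcp_rot: [[-0.002, 1.0, 0.017], [0.001, 0.017, -1.0], [-1.0, -0.002, -0.001]]
contact_force: [0.8, -0.2, -0.2]
grip_width: 0.598
```

Request:
step_arm(
  targets=[
    [[-4, 0, 0, 0, 0, 0, 0.4], [-4, 0, 2, 0, 0, 0, 0.4], [-4, 0, 3, 0, 0, 0, 0.4], [-3, -0.7, 3, 0, 0, 0, 0.4], [0, -1, 4, 0, 0, 0, 0.4], [0, 0, 4, 0, 0, 0, 0.4], [0, 0, 2.5, 0, 0, 0, 0.4], [0, 0, 0, 0.141, 0, 0, 0.4]],
  ],
)

```text
time_s: 41.95
eef_pos: [0.4732, -0.3321, 0.2614]
tcp_rot: [[-0.0, 0.992, -0.13], [-0.001, -0.13, -0.992], [-1.0, -0.0, 0.001]]
contact_force: [0.3, 0.5, -0.0]
grip_width: 0.598
```

Request:
step_arm(
  targets=[
    [[0, 0, 0, 0.141, 0, 0, 0.4], [0, 0, 0, 0.141, 0, 0, 0.4], [0, 0, 0, 0.141, 0, 0, 0.4], [0, 0, 0, 0.141, 0, 0, 0.4], [0, 0, 0, 0.141, 0, 0, 0.4], [0, 0, 0, 0, 0, 0, 0.4], [0, 0, 0, 0, 0, 0, 0.4], [0, 0, 0, 0, 0, 0, 0.4]],
  ],
)

```text
time_s: 42.75
eef_pos: [0.4747, -0.3276, 0.2613]
tcp_rot: [[0.0, 0.678, -0.735], [-0.0, -0.735, -0.678], [-1.0, 0.0, -0.0]]
contact_force: [-0.1, -0.7, 0.8]
grip_width: 0.6
```

```bash
python3 -c "
from h import *
d=snap('wrist','w7'); h=cv2.cvtColor(d['img'],cv2.COLOR_RGB2HSV)
# blue sleeve and white end around expected eraser spot
print(proj('w7',[[.4725,-.328,.012],[.479,-.226,.06]]).round())
u,v=proj('w7',[[.4725,-.328,.012]])[0].astype(int)
m=((h[...,0]>100)&(h[...,0]<125)&(h[...,1]>90)&(h[...,2]>40)).astype(np.uint8)
n,l,s,c=cv2.connectedComponentsWithStats(m)
for i in range(1,n):
  if s[i,4]>60:
    r=cv2.minAreaRect(np.argwhere(l==i)[:,::-1].astype(np.float32)); print(s[i],c[i].round(1),np.round(r[0],1),np.round(r[1],1),r[2])
plan(.4725,-.328,.011,-47.5)"
```

```text
[[317. 201.]
 [243. 135.]]
[205 103  81  69 698] [248.2 132.1] [244.3 136.4] [72.2 45.2] 30.411081314086914
[310 186  16  22 275] [317.2 196.5] [317.5 196.5] [21. 15.] 90.0
[  332   239   158   129 11172] [411.6 295.1] [406.9 297.4] [114.4 158.4] 69.12097930908203
pos [ 0.4747 -0.3277  0.2612] psi -47.35 j7 -0.37 turn 0.003 before [25.02 -0.12  0.18] after [25.02 -0.12  0.18] tilt [ 1.  0. -0.]
```

Request:
step_arm(
  targets=[
    [[3, -0.1, 0.15, 0, 0, 0, 0.4], [4, 0, 0, 0, 0, 0, 0.4], [4, 0, 0, 0, 0, 0, 0.4], [4, 0, 0, 0, 0, 0, 0.4], [4, 0, 0, 0, 0, 0, 0.4], [3, 0, 0, 0, 0, 0, 0.4], [0, 0, 0, 0, 0, 0, 0.4], [0, 0, 0, 0, 0, 0, 0.4]],
  ],
  grip_force=12,
)

```text
time_s: 43.6
eef_pos: [0.4731, -0.328, 0.0414]
tcp_rot: [[-0.0, 0.676, -0.737], [0.001, -0.737, -0.676], [-1.0, -0.001, -0.0]]
contact_force: [1.2, -0.3, -0.0]
grip_width: 0.602
```

Request:
step_arm(
  targets=[
    [[0, 0, 0, 0, 0, 0, 0.4], [0, 0, 0, 0, 0, 0, 0.4], [0, 0, 0, 0, 0, 0, 0.4]],
  ],
)

```text
time_s: 43.9
eef_pos: [0.4737, -0.3286, 0.0426]
tcp_rot: [[0.002, 0.676, -0.737], [-0.001, -0.737, -0.676], [-1.0, 0.002, -0.001]]
contact_force: [1.2, 0.3, 0.3]
grip_width: 0.6
```

```bash
python3 -c "
from h import *
plan(.4725,-.328,.011,-47.5)"
```

```text
pos [ 0.4737 -0.3286  0.0426] psi -47.49 j7 -0.44 turn 0.0 before [ 3.16 -0.13  0.05] after [ 3.16 -0.12  0.05] tilt [ 1.     0.002 -0.001]
```

Request:
step_arm(
  targets=[
    [[1, -0.05, 0, 0, 0, 0, 0.4], [1, 0, 0, 0, 0, 0, 0.4], [0.7, 0, 0, 0, 0, 0, 0.4], [0.4, 0, 0, 0, 0, 0, 0.4], [0, 0, 0, 0, 0, 0, 0.4], [0, 0, 0, 0, 0, 0, 0.4], [0, 0, 0, 0, 0, 0, 0.4], [0, 0, 0, 0, 0, 0, 1]],
  ],
)

```text
time_s: 44.7
eef_pos: [0.4727, -0.3278, 0.0103]
tcp_rot: [[0.0, 0.676, -0.737], [-0.0, -0.737, -0.676], [-1.0, 0.0, -0.0]]
contact_force: [0.2, -0.7, 0.5]
grip_width: 0.545
```

Request:
step_arm(
  targets=[
    [[0, 0, 0, 0, 0, 0, 1], [0, 0, 0, 0, 0, 0, 1], [0, 0, 0, 0, 0, 0, 1], [0, 0, 0, 0, 0, 0, 1], [0, 0, 0, 0, 0, 0, 1], [0, 0, 0, 0, 0, 0, 1], [0, 0, 0, 0, 0, 0, 1], [0, 0, 0, 0, 0, 0, 1]],
  ],
)

```text
time_s: 45.5
eef_pos: [0.4726, -0.3277, 0.0101]
tcp_rot: [[0.0, 0.676, -0.737], [-0.0, -0.737, -0.676], [-1.0, 0.0, 0.0]]
contact_force: [0.0, -0.2, 1.1]
grip_width: 0.192
```

```bash
python3 -c "
from h import *
plan(.4802,.275,.3,-88.4)"
```

```text
pos [ 0.4726 -0.3277  0.0101] psi -47.49 j7 -0.45 turn 0.714 before [-29.   -43.92 -41.28] after [-28.99 -60.23  -2.44] tilt [ 1.  0. -0.]
```

Request:
step_arm(
  targets=[
    [[-1, 0, 0, 0, 0, 0, 1], [-3, 0, 0, 0, 0, 0, 1], [-4, 0, 0, 0, 0, 0, 1], [-4, 0, 0, 0, 0, 0, 1], [-4, 0, 0, 0, 0, 0, 1], [-4, 0, 0, 0, 0, 0, 1], [-4, 0, 0, 0, 0, 0, 1], [-3, 0, 0, 0, 0, 0, 1]],
  ],
)

```text
time_s: 46.3
eef_pos: [0.4728, -0.3277, 0.2838]
tcp_rot: [[0.003, 0.676, -0.737], [-0.002, -0.737, -0.676], [-1.0, 0.003, -0.001]]
contact_force: [0.5, 0.6, 0.2]
grip_width: 0.188
```

Request:
step_arm(
  targets=[
    [[-2, 0, 0, 0.143, 0, 0, 1], [0, 0, 0, 0.143, 0, 0, 1], [0, 0, 0, 0.143, 0, 0, 1], [0, 0, 0, 0.143, 0, 0, 1], [0, 0, 0, 0.142, 0, 0, 1], [0, -2, 0, 0, 0, 0, 1], [0, -4, 0, 0, 0, 0, 1], [0, -4, 0, 0, 0, 0, 1]],
  ],
)

```text
time_s: 47.1
eef_pos: [0.4693, -0.2267, 0.3005]
tcp_rot: [[0.0, 0.026, -1.0], [0.0, -1.0, -0.026], [-1.0, -0.0, -0.0]]
contact_force: [0.4, 0.2, -0.9]
grip_width: 0.187
```

Request:
step_arm(
  targets=[
    [[0, -4, -0.4, 0, 0, 0, 1], [0, -4, -0.4, 0, 0, 0, 1], [0, -4, -0.4, 0, 0, 0, 1], [0, -4, -0.4, 0, 0, 0, 1], [0, -4, -0.4, 0, 0, 0, 1], [0, -4, -0.4, 0, 0, 0, 1], [0, -4, 0, 0, 0, 0, 1], [0, -4, 0, 0, 0, 0, 1]],
  ],
)

```text
time_s: 47.9
eef_pos: [0.4844, 0.0944, 0.3008]
tcp_rot: [[0.001, 0.028, -1.0], [-0.0, -1.0, -0.028], [-1.0, 0.0, -0.001]]
contact_force: [0.6, 0.9, -0.2]
grip_width: 0.19
```

Request:
step_arm(
  targets=[
    [[0, -4, 0, 0, 0, 0, 1], [0, -4, 0, 0, 0, 0, 1], [0, -4, 0, 0, 0, 0, 1], [0, -4, 0, 0, 0, 0, 1], [0, -2, 0, 0, 0, 0, 1], [0, 0, 0, 0, 0, 0, 1], [0, 0, 0, 0, 0, 0, 1], [0, 0, 0, 0, 0, 0, 1]],
  ],
)

```text
time_s: 48.7
eef_pos: [0.4803, 0.2712, 0.3003]
tcp_rot: [[0.0, 0.026, -1.0], [-0.001, -1.0, -0.026], [-1.0, 0.001, -0.0]]
contact_force: [0.1, -0.5, 0.1]
grip_width: 0.191
```

```bash
python3 -c "
from h import *
plan(.4802,.275,.0105,-88.4)"
```

```text
pos [0.4803 0.2712 0.3003] psi -88.51 j7 -2.28 turn -0.002 before [ 2.897e+01 -4.100e-01  1.000e-02] after [ 2.898e+01 -3.800e-01 -1.000e-02] tilt [ 1.     0.001 -0.   ]
```

Request:
step_arm(
  targets=[
    [[2, -0.3, 0, 0, 0, 0, 1], [4, 0, 0, 0, 0, 0, 1], [4, 0, 0, 0, 0, 0, 1], [4, 0, 0, 0, 0, 0, 1], [4, 0, 0, 0, 0, 0, 1], [4, 0, 0, 0, 0, 0, 1], [3, 0, 0, 0, 0, 0, 1], [1, 0, 0, 0, 0, 0, 1]],
  ],
)

```text
time_s: 49.5
eef_pos: [0.4788, 0.273, 0.0374]
tcp_rot: [[-0.004, 0.026, -1.0], [-0.003, -1.0, -0.026], [-1.0, 0.003, 0.004]]
contact_force: [-0.4, -0.2, -0.4]
grip_width: 0.193
```

Request:
step_arm(
  targets=[
    [[0, 0, 0, 0, 0, 0, 1], [0, 0, 0, 0, 0, 0, 1], [0, 0, 0, 0, 0, 0, 1], [0, 0, 0, 0, 0, 0, 1]],
  ],
)

```text
time_s: 49.9
eef_pos: [0.4808, 0.2761, 0.0416]
tcp_rot: [[0.002, 0.027, -1.0], [0.001, -1.0, -0.027], [-1.0, -0.001, -0.002]]
contact_force: [-0.2, 0.1, 0.4]
grip_width: 0.189
```

```bash
python3 -c "
from h import *
plan(.4802,.275,.0105,-88.4);print(telemetry.get_state()['contact_force'])"
```

```text
pos [0.4808 0.2761 0.0416] psi -88.43 j7 -2.46 turn -0.0 before [3.11 0.11 0.07] after [3.11 0.11 0.06] tilt [ 1.    -0.001 -0.002]
[-0.15913223  0.13148464  0.40522955]
```

Request:
step_arm(
  targets=[
    [[1, 0.05, 0, 0, 0, 0, 1], [1, 0, 0, 0, 0, 0, 1], [0.7, 0, 0, 0, 0, 0, 1], [0.35, 0, 0, 0, 0, 0, 1], [0, 0, 0, 0, 0, 0, 1], [0, 0, 0, 0, 0, 0, 1], [0, 0, 0, 0, 0, 0, 1]],
  ],
)

```text
time_s: 50.6
eef_pos: [0.4797, 0.2753, 0.0093]
tcp_rot: [[-0.0, 0.028, -1.0], [-0.0, -1.0, -0.028], [-1.0, 0.0, 0.0]]
contact_force: [0.3, 0.5, 0.3]
grip_width: 0.192
```

```bash
python3 -c "
from h import *
plan(.4802,.275,.0103,-88.4);print(telemetry.get_state()['contact_force'])"
```

```text
pos [0.4797 0.2753 0.0093] psi -88.4 j7 -2.48 turn -0.0 before [-0.1   0.03 -0.05] after [-0.1   0.03 -0.05] tilt [1. 0. 0.]
[0.30275429 0.47142947 0.33540458]
```

Request:
step_arm(
  targets=[
    [[0, 0, 0, 0, 0, 0, 0.68], [0, 0, 0, 0, 0, 0, 0.68], [0, 0, 0, 0, 0, 0, 0.68], [0, 0, 0, 0, 0, 0, 0.65], [-1, 0, 0, 0, 0, 0, 0.65], [-2, 0, 0, 0, 0, 0, 0.65], [-3, 0, 0, 0, 0, 0, 0.65], [-4, 0, 0, 0, 0, 0, 0.65]],
  ],
)

```text
time_s: 51.4
eef_pos: [0.4789, 0.2747, 0.11]
tcp_rot: [[-0.002, 0.028, -1.0], [-0.001, -1.0, -0.028], [-1.0, 0.001, 0.002]]
contact_force: [0.6, -0.2, 1.0]
grip_width: 0.349
```

Request:
step_arm(
  targets=[
    [[-4, 0, 0, 0, 0, 0, 0.5], [-4, 0, 0, 0, 0, 0, 0.3], [-4, 0, 0, 0, 0, 0, 0], [-4, 0, 0, 0, 0, 0, 0], [-4, 0, 0, 0, 0, 0, 0], [-3, 3, 0, 0, 0, 0, 0], [0, 4, 0, 0, 0, 0, 0], [0, 4, 0, 0, 0, 0, 0]],
  ],
)

```text
time_s: 52.2
eef_pos: [0.4827, 0.1648, 0.3415]
tcp_rot: [[0.003, 0.03, -1.0], [0.001, -1.0, -0.03], [-1.0, -0.001, -0.003]]
contact_force: [0.4, -0.3, -0.4]
grip_width: 0.994
```

Request:
step_arm(
  targets=[
    [[0, 4, 0, 0, 0, 0, 0], [0, 4, 0, 0, 0, 0, 0], [0, 1.4, 0, 0, 0, 0, 0], [0, 0, 0, 0, 0, 0, 0], [0, 0, 0, 0, 0, 0, 0], [0, 0, 0, 0, 0, 0, 0], [0, 0, 0, 0, 0, 0, 0]],
  ],
)

```text
time_s: 52.9
eef_pos: [0.4853, 0.0728, 0.3396]
tcp_rot: [[-0.0, 0.03, -1.0], [0.0, -1.0, -0.03], [-1.0, -0.0, 0.0]]
contact_force: [0.3, 0.4, 0.2]
grip_width: 1.004
```

```bash
python3 -c "
from h import *
snap('wrist','w8');st()
d=load('w8')['img']; h=cv2.cvtColor(d,cv2.COLOR_RGB2HSV)
H,S,V=h[...,0],h[...,1],h[...,2]
def blobs(m,z,name,win):
  n,l,s,c=cv2.connectedComponentsWithStats(m.astype(np.uint8))
  for i in range(1,n):
    if s[i,4]<60: continue
    p=np.argwhere(l==i)[:,::-1].astype(np.float32); r=cv2.minAreaRect(p); w=ray('w8',[r[0]],z)[0]
    if abs(w[0]-.485)<.1 and -.3<w[1]<.35:
      b=ray('w8',cv2.boxPoints(r),z)[:,:2]; print(name,s[i].tolist(),'rect ctr',w[:2].round(4),'sides',np.linalg.norm(b[1]-b[0]).round(4),np.linalg.norm(b[2]-b[1]).round(4),'az',np.degrees(np.arctan2(*(b[1]-b[0])[::-1])).round(1))
blobs((H>100)&(H<125)&(S>90)&(V>40),.012,'blue',0)
blobs((S<45)&(V>170),.041,'white',0)
blobs((H>10)&(H<32)&(S>90)&(V>110),.061,'wood',0)
print('expect',proj('w8',[[.4885,-.1425,.041],[.4797,.2753,.012],[.484,.0711,.06]]).round())
"
```

```text
{'time_s': 52.95, 'joint_positions': [0.128, 0.127, -0.416, 1.727, 0.053, 1.299, -1.84], 'dq': [0.003, 0.001, 0.006, 0.001, 0.0, -0.002, 0.002], 'effort': [0.074, -38.656, -1.411, -31.039, 0.013, -0.068, -0.008], 'eef_pos': [0.485, 0.073, 0.34], 'tcp_rot': [[-0.0, 0.03, -1.0], [0.0, -1.0, -0.03], [-1.0, -0.0, 0.0]], 'contact_force': [0.257, -0.173, -0.531], 'ft_torque': [0.03, 0.079, -0.021], 'grip_width': 1.0}
blue [164, 176, 16, 19, 221] rect ctr [0.4853 0.2718] sides 0.0208 0.0248 az -88.8
blue [507, 184, 70, 45, 1780] rect ctr [ 0.4727 -0.2442] sides 0.1029 0.0627 az -77.5
white [425, 113, 13, 16, 135] rect ctr [ 0.5789 -0.0629] sides 0.0176 0.0146 az -6.0
white [411, 122, 10, 13, 63] rect ctr [ 0.5691 -0.045 ] sides 0.015 0.0097 az -1.1
white [386, 128, 12, 15, 67] rect ctr [ 0.5594 -0.0158] sides 0.0126 0.0171 az -83.1
white [254, 140, 126, 44, 3912] rect ctr [0.5247 0.0751] sides 0.0523 0.1536 az -1.7
white [191, 158, 16, 10, 74] rect ctr [0.5185 0.2223] sides 0.0117 0.0178 az -17.7
white [206, 180, 30, 3, 61] rect ctr [0.4968 0.196 ] sides 0.0026 0.0372 az -3.2
white [469, 18
[... 592 characters left out ...]
 33, 51, 925] rect ctr [ 0.4148 -0.0817] sides 0.0341 0.0764 az -76.9
white [281, 239, 79, 36, 1663] rect ctr [0.3989 0.0665] sides 0.1034 0.0502 az -88.2
wood [185, 135, 269, 74, 7361] rect ctr [0.5157 0.0712] sides 0.0876 0.3158 az -4.8
wood [407, 171, 33, 14, 398] rect ctr [ 0.5117 -0.0547] sides 0.039 0.0158 az -87.8
wood [204, 209, 34, 12, 382] rect ctr [0.458  0.1925] sides 0.0142 0.0414 az -3.5
wood [344, 211, 39, 27, 679] rect ctr [0.4512 0.0144] sides 0.0471 0.0338 az -88.2
wood [404, 211, 33, 13, 393] rect ctr [ 0.4625 -0.0564] sides 0.0402 0.0155 az -88.1
wood [273, 236, 63, 2, 91] rect ctr [0.4325 0.0878] sides 0.0784 0.0013 az -88.2
expect [[483. 196.]
 [169. 189.]
 [318. 197.]]
```

```bash
python3 -c "
from h import *
print(sign_off())"
```

```text
the job is handed in; nothing more can be done
None
```

The hand bridge is set up over the drawing and the job is handed in. I worked in the order asked: both feet, then the bar, pot and eraser. The whole job took about 53 s on the robot's clock.

| What | Last check |
|---|---|
| Left foot | about 12 mm clear of the board's edge |
| Right foot | about 17 mm clear of the board's edge, and about 3 mm nearer the artist than the board's middle |
| Bar | seated in both saddles, ends sticking out about 21 mm (left) and 18 mm (right) |
| Pot | round outline seen from above, so upright; 47–51 mm clear of the right foot |
| Eraser | lying front to back, about 50 mm clear of the left foot |

- **Off target:** both feet sit about 2.5 mm too far right of the intended 15 mm clearance, and the bar's ends differ by about 3 mm. I judged this near enough to "about 15 mm" and left it.
- **Where measurements disagreed:** the wrist camera reads about 2 mm off sideways compared with the arm's own positions. The clearances above carry about that much uncertainty.
- **Not confirmed by eye:** I had used all 16 pictures before placing the pot and eraser, so those two, and the feet not having shifted since, were checked only by computed positions.
- **Left alone:** I kept clear of the board, tape roll, wooden box and blue look-alike, and no force reading showed a knock. The arm stood about 0.34 m up, touching nothing, when I handed in.

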